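Scrub out a clamped glass column before it is repacked

TASK

Scrub out the glass column that is clamped at a slant on the support stand, so that it can be packed again: take the bottle brush from its rest, push it into the column until its end tuft presses on the bottom, and do so three times in all, drawing the brush up between the presses until the tuft is within 3 cm of the mouth. The bottom is an adjustable end piece whose height is not known, so feel for it and press gently, and do not turn the column in its clamp. Then lay the brush back on its sloping rest as it lay before, and leave the bottles, the beaker and the timer where they stand.

Things in the scene. Friction and masses are not known exactly. Their poses are not given: they have to be found in the camera images.
- brush: bottle brush, 222 mm long, 0.13 kg, lying on the rest at 45 degrees, handle up and towards the robot. Origin: its tip; z axis: from the tip to the handle end; x: its upper side as it lies; y: level. Along z: tuft 0-10 mm, bristles 8-59 (diameter 42 mm), wire stem (diameter 6) to 113, round collar (diameter 22) 113-119, grey handle 119-222, 14 mm wide in y, 18 mm in x. Centre of mass near 125 mm
- brush_tip: the end tuft of the brush (it gives up to 5 mm); it presses on the bottom of the column. Origin and axes as the brush. The dark springy bristles above it are wider than the column: they give way inside and drag on the wall with a few newtons, either way
- brush_grip (a point): a good place to hold the brush: on its axis in the handle, 182 mm from the tip; axes as the brush
- brush_neck (a point): point on the brush's axis 109.5 mm from the tip, on the wire just below the collar; axes as the brush
- brush_seat (a point): point on the brush's axis 149 mm from the tip, inside the handle; axes as the brush
- rest: brush rest fixed to the bench: dark base plate 100 x 75 x 12 mm, a post and a 45 degree bar with two open notches: a low V for the wire (27 mm wide at its top; the brush's collar stops against its upper side) and a high U for the handle (18 mm wide, flared to 37 mm). Origin: centre of the underside; the brush's tip points along +x, its handle rises towards -x
- rest_low (a point): where brush_neck lies when the brush lies on the rest: on the brush's axis in the V notch (axes as the rest's)
- rest_high (a point): where brush_seat lies when the brush lies on the rest: on the brush's axis in the U notch (axes as the rest's)
- stand: support stand fixed to the bench: grey base plate 120 x 200 x 12 mm, steel rod 250 mm high at (0, -115) mm of its frame, clamp arm along y at 130 mm height. Origin on the underside, straight below the place where the clamp holds the column; the mouth of the column leans towards its -x
- tube: glass column in the clamp, an open tube: outer diameter 42, inner 37, lip flared to 44 mm at the mouth, white screw cap below; leans 20 to 35 degrees from vertical. z axis: along it, out of its mouth; y: level. Origin: on its axis, 105 mm below the mouth, where the end piece's face lies when set lowest. The clamp holds it 70 mm above the origin and turns if pushed hard sideways
- tube_mouth (a point): centre of the column's mouth, 105 mm from its origin; axes as the column. Below it a white end piece (a disc filling the bore, on a rod through the screw cap) closes the column as its bottom; it is set anywhere from 0 to 30 mm above the origin and stays there under a gentle press (it breaks loose at 60 N)
- wash_bottle: white squeeze bottle 67 mm wide, 207 mm high, a bystander; origin in its underside
- reagent_bottle: brown glass bottle with screw cap, 56 mm wide, 112 mm high, a bystander; origin: centre of its underside
- beaker: small glass beaker 45 mm wide, 56 mm high, a bystander; origin: centre of its underside
- timer: white bench timer 58 x 62 x 20 mm, a bystander; origin: centre of its underside
Not all that is in view belongs to the job. Of the things that look like the rest, the larger one is meant.

How it is judged (in metres and radians):
On the way, in this order (a step that is already met when the one before it is completed fails the run):
1. the end tuft presses on the bottom of the column (over 2 N, straight along it) (contact force between brush_tip and tube above 2 N and z of brush in the frame of tube below 0.036 m and x of brush in the frame of tube between -0.008 and 0.008 m and y of brush in the frame of tube between -0.008 and 0.008 m and angle between the z axis of brush and the z axis of tube, either way round below 0.12 rad), for 0.1 s.
2. the brush is drawn up until its tip is within about 3 cm of the mouth (z of brush in the frame of tube above 0.072 m).
3. the end tuft presses on the bottom a second time (all of step 1), for 0.1 s.
4. the brush is drawn up again until its tip is within about 3 cm of the mouth (z of brush in the frame of tube above 0.072 m).
5. the end tuft presses on the bottom a third time (all of step 3), for 0.1 s.
At the end, for the whole second after the job is handed in: The brush lies at rest in both notches of its rest, its wire in the low notch and its handle in the high notch, each within 15 mm of where it lay, carried by the rest and released (distance between brush_neck and rest_low below 0.015 m and distance between brush_seat and rest_high below 0.015 m and contact force between brush and rest above 0.3 N and linear speed of brush below 0.02 m/s and contact force between the fingers and brush below 0.1 N); the robot touches nothing.
It fails at once if the end tuft is pressed on the bottom with more than 20 N (contact force between brush_tip and tube above 20 N).
It fails at once if the column is turned in its clamp (its mouth moves more than 10 mm) (distance of tube_mouth from where it was at the start of the episode above 0.01 m).
It fails at once if a bystander is moved by more than 30 mm (distance of any of wash_bottle, reagent_bottle, beaker, timer from where it was at the start of the episode above 0.03 m).
It also fails if it takes over 72 s, if anything falls off the work surface, if the arm or the gripper's body presses on something with over 40 N, if the wrist force passes 120 N, or if a joint passes its speed limit or range.

ROBOT

A 6-joint arm with a two-finger parallel gripper is mounted at the origin on a cart in front of the work surface, level with it; the furniture and walls round the work are solid. World frame = base frame: x ahead of the robot, y to its left, z up, the work surface at z = 0. Lengths are in m, angles in degrees, forces in N, time in s.
With the tool pointing down it reaches from about 0.25 to 0.725 m from the base axis. Payload 9.7 kg.
Tool frame: the origin (TCP) lies on the centre line of the jaws, within the pads' length; the fingertips stand tip_extent ahead of it and the grasp point (between the pads) lies 3 mm ahead of it (tip_extent is the distance from the TCP to the fingertips, in m); z points along the fingers, y is the line along which they close (so a half turn about z gives the same grasp; the last joint's range is limited). The gripper opens to 85 mm and grips with 20 to 120 N. Pads are 22 mm wide; open, the fingers measure 114 mm over their backs; the gripper's body (76 mm by 85 mm) begins 54 mm behind the grasp point. The pads swing forward as they close: fully open they stand 13 mm farther back than shut.
Start: joints at [-70.302, 4.979, 10.078, 95.1, 0, 90], TCP at [0.185, -0.518, 0.253] pointing down, gripper open.
Joint ranges: [-179.16, 179.16], [-48.56, 103.87], [-65.8, 70.77], [-126.05, 130.52], [-82.76, 87.17], [-180, 180]. Speed limits (degrees/s): [127.2, 127.2, 147.25, 180, 180, 180].

INTERFACE

Orientations are given as [roll, pitch, yaw] about the fixed x, y, z axes, in that order (R = Rz(yaw) Ry(pitch) Rx(roll)).
In Python, from workcell import * gives the robot as it stands.
- The arm moves only by the tool servo_tool, never from a script. Its argument "rows" is a list of rows, each an object with "offset": the shift along the tool's x, y, z as a fraction of full scale, a list of three; "yaw": the turn about the tool's z as a fraction of full scale; "claw": the closure, from 0 (fully open) to 1 (shut). A call has 1 to 12 rows; each row is the pose to reach, as a shift and turn from the pose commanded when the call began, along the tool's axes at that moment, turning the shorter way round; what a row does not reach only later rows make up. Full scale, the value 1, is 0.1 m for a shift and pi rad for a turn. A row lasts 1/8 s, in which the tool goes at most 62.5 mm and 10.7 degrees, less where a joint would pass 70% of its speed; a pose out of reach is approached as far as the arm can. A call with a number of a shift or a turn outside -1 to 1 is refused whole. A call with a gripper value outside its range is refused whole. The fingers move at their own pace and stop on an object; "squeeze" is the grip in N (left out, the last holds). Time passes only in rows, so rows that repeat a pose let the fingers close. It gives the time, the measured TCP pose, the force, the opening and the grip force at its end, in the units of the state.
- get_obs(): the state, without advancing time (a new reading comes with each control period).
- camera(name): name is "scene" or "top"; returns (picture, depth): 400x640x3 uint8, red, green, blue; 400x640 float32, m along the optical axis (not along the pixel's ray), 0 where there is no reading.
- camera_info(name): a dict with "fx", "fy", "cx", "cy" (pixels), "cam_to_world" (4x4, takes a point from camera to world coordinates). Camera axes: x right, y up, looking along -z (the intrinsics and any distortion apply to the point x, -y, -z); pixel columns grow to the right and rows downward; lengths in m; the calibration is good to about 2 mm. A picture is of the moment at which its call begins. camera_info takes no time and is no camera call.
- job_done(): hands the job in; it is judged then, once.
The state is a dict: "time": time; "q": joint angles; "qd": joint speeds; "joint_efforts": joint torques, N m; "ee_pos": TCP position; "tcp_rot": TCP orientation; "wrist_force": force on the tool from outside, world axes, zero at the start; "torque": the same for the moment, N m; "opening": finger opening in m; "grasp_force": force on a finger pad.
Only numpy, scipy, OpenCV 4.12 (cv2) and the standard library are available. Lean on these libraries where they do the work, as an engineer would, in place of code of your own. Each camera call takes 0.05 s, during which the arm holds its last target. There are 200 camera calls.

## Working session

There is one attempt and no reset: what is moved stays moved. The work goes in short steps, Python scripts to look and compute and a tool call to move; the robot and the scene stay as the last step left them, time stands still between calls to the robot, and variables do not carry over. Pictures are saved under pics/ and viewed, at most 10 in all, crops included, and the job is handed in when it is done.

Besides the shell and the picture viewer there is one more tool, called after "Request:" as name(argument=value, ...), one argument or row to a line, values as JSON. servo_tool: Moves the arm, as the interface text tells. Its arguments: {"type":"object","properties":{"rows":{"type":"array"},"squeeze":{"type":"number"}},"required":["rows"]}

```bash
ls; mkdir -p pics; python3 - <<'E'
from workcell import *
import cv2,numpy as np
o=get_obs();print(o)
for n in("scene","top"):
    p,d=camera(n);cv2.imwrite(f"pics/{n}0.png",p[:,:,::-1]);np.save(f"pics/{n}0.npy",d);i=camera_info(n);print(n,i)
E
```

```text
pics
{'time': 0.0, 'q': array([-7.03014078e+01,  5.01244115e+00,  1.00338707e+01,  9.51003951e+01,
       -1.64881365e-03,  9.00004371e+01]), 'qd': array([-0.00056056,  0.00134647,  0.07166832, -0.0512474 , -0.07666148,
       -0.09815623]), 'joint_efforts': array([ 5.10218451e-03, -5.20384097e+01,  4.64812768e+01,  1.59071916e-02,
        3.06174170e-04,  1.65255568e-05]), 'ee_pos': array([ 0.18531268, -0.51762078,  0.25256497]), 'tcp_rot': array([-1.79921034e+02,  1.64941453e-03,  1.96981574e+01]), 'wrist_force': array([ 0.32303649, -0.31428305,  0.86255918]), 'torque': array([-0.03839574,  0.00200301,  0.01429133]), 'grasp_force': 0.0, 'opening': 0.08564418600727547}
scene {'fx': 511.7625187570167, 'fy': 511.7625187570167, 'cx': 318.28566660842915, 'cy': 210.44212133529902, 'cam_to_world': array([[-0.86643766, -0.38772025,  0.31457715,  1.02620833],
       [ 0.49927577, -0.66893291,  0.55068364,  0.72944955],
       [-0.00308019,  0.63419379,  0.77316799,  1.25157434],
       [ 0.        ,  0.        ,  0.        ,  1.        ]])}
top {'fx': 414.1796582765906, 'fy': 414.1796582765906, 'cx': 321.0732027972113, 'cy': 203.80628922657124, 'cam_to_world': array([[ 0.10299443,  0.97137193, -0.21407645,  0.36813172],
       [-0.99467588,  0.10133127, -0.01875834, -0.08406791],
       [ 0.00347131,  0.21486869,  0.97663678,  1.06909393],
       [ 0.        ,  0.        ,  0.        ,  1.        ]])}
```

View pics/scene0.png

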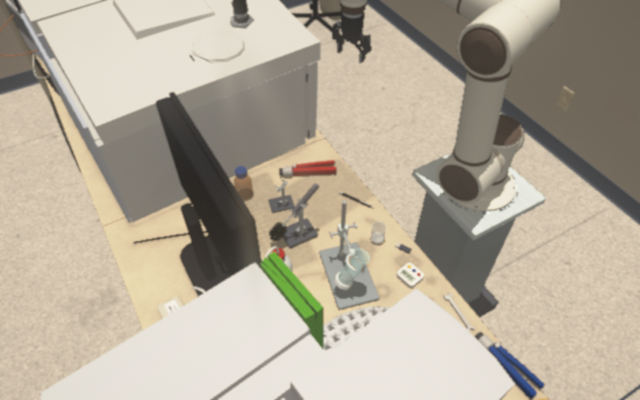

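View pics/top0.png

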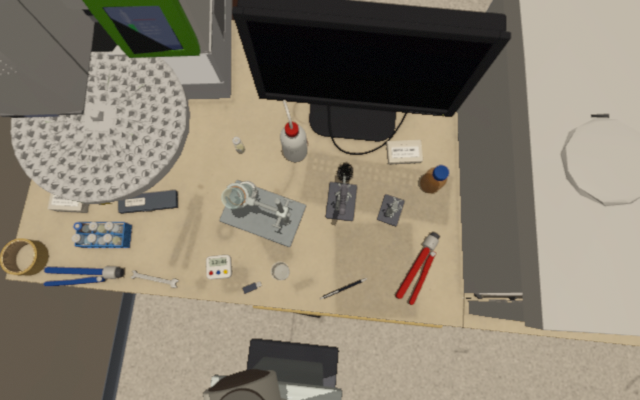

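The top view shows the large rest with the brush at about (343,195), a smaller look-alike at (391,209), the stand and column at (240–285,200), the wash bottle at (292,140), the reagent bottle at (436,180), the beaker at (281,271) and the timer at (218,267). Next I'll enlarge the rest and the column.

```bash
python3 - <<'E'
import cv2,numpy as np
a=cv2.imread("pics/top0.png");b=cv2.imread("pics/scene0.png")
c=cv2.resize(a[150:250,210:410],None,fx=4,fy=4,interpolation=cv2.INTER_CUBIC);cv2.imwrite("pics/c1.png",c)
c=cv2.resize(b[170:310,250:390],None,fx=4.2,fy=4.2,interpolation=cv2.INTER_CUBIC);cv2.imwrite("pics/c2.png",c)
E
```

```text
(no output)
```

View pics/c1.png

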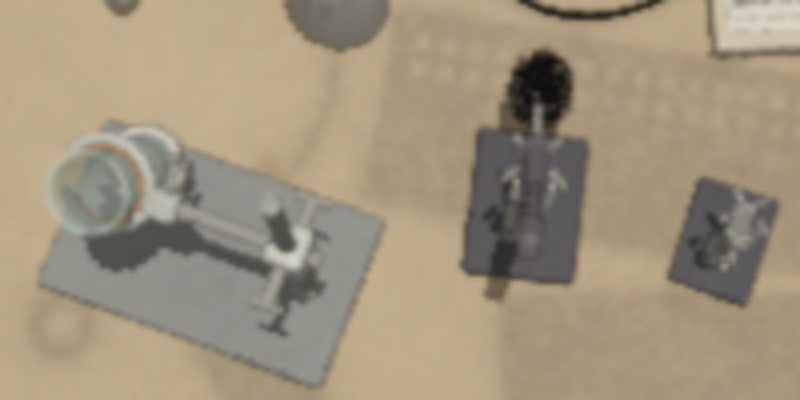

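View pics/c2.png

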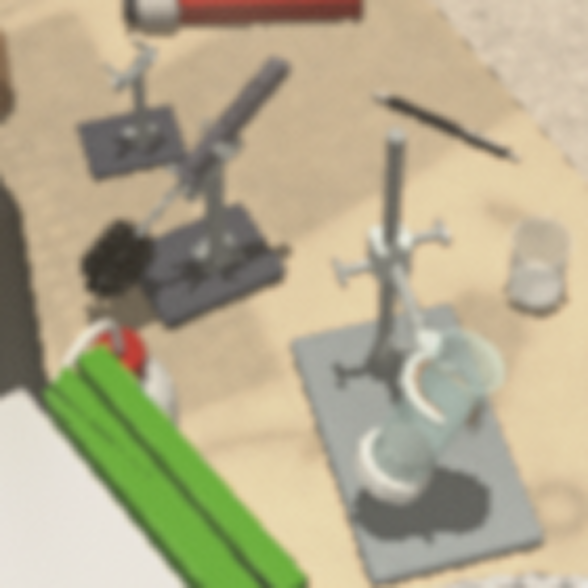

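Two things look like the rest: the dark base with the brush at top (343,200), and a smaller empty one at (391,209). The larger one, which carries the brush, fits the description, and the crop confirms it. The column's mouth is at top (233,197) and its cap at about (248,189).

```bash
cat >h.py <<'E'
import numpy as np,cv2
from workcell import *
I={n:camera_info(n) for n in("scene","top")}
def ray(n,u,v):
    i=I[n];M=i["cam_to_world"];d=np.array([(u-i["cx"])/i["fx"],-(v-i["cy"])/i["fy"],-1.]);return M[:3,3],M[:3,:3]@d
def atz(n,u,v,z):
    o,d=ray(n,u,v);return o+d*(z-o[2])/d[2]
def atd(n,u,v,dep):
    o,d=ray(n,u,v);return o+d*dep
def proj(n,P):
    i=I[n];M=i["cam_to_world"];p=(np.atleast_2d(P)-M[:3,3])@M[:3,:3];return np.c_[i["cx"]+i["fx"]*p[:,0]/-p[:,2],i["cy"]-i["fy"]*p[:,1]/-p[:,2]]
def tri(a,b):
    o1,d1=ray("top",*a);o2,d2=ray("scene",*b);s=np.linalg.lstsq(np.c_[d1,-d2],o2-o1,rcond=None)[0]
    p,q=o1+s[0]*d1,o2+s[1]*d2;return (p+q)/2,np.linalg.norm(p-q)
T=lambda x,y:(210+x/4-.375,150+y/4-.375)
S=lambda x,y:(250+x/4.2-.38,170+y/4.2-.38)
E
python3 - <<'E'
from h import *
np.set_printoptions(precision=4,suppress=True)
for nm,cs in(("rest",[(480,128),(588,140),(572,284),(463,270)]),("stand",[(108,120),(385,220),(318,388),(38,285)])):
    P=np.array([atz("top",*T(*c),.012) for c in cs]);print(nm,P[:,:2].tolist(),"c",P.mean(0))
    for k in range(4):
        e=P[(k+1)%4]-P[k];print(np.hypot(*e[:2]),np.degrees(np.arctan2(e[1],e[0])))
print("rodtop",tri(T(268,200),S(395,135)))
print("handle end",tri(T(530,250),S(278,66)))
dt=np.load("pics/top0.npy");ds=np.load("pics/scene0.npy")
print("handle depth top")
for y in range(180,217,3):
    for x in (341,342,343,344,345): pass
    P=[atd("top",x,y,dt[y,x]) for x in range(338,349)];z=np.array([p[2] for p in P]);k=z.argmax();print(y,338+k,P[k],z)
print("mouth depth top")
for y in range(182,212,2):print(y,[int(1000*atd("top",x,y,dt[y,x])[2]) if dt[y,x]>0 else -1 for x in range(218,262,2)])
E
```

```text
rest [[0.6619365054739753, -0.08007256677854428], [0.6611801779206635, -0.1518090788590004], [0.5639458885169587, -0.14966548976642702], [0.5658013188413173, -0.07851235254143807]] c [ 0.6132 -0.115   0.012 ]
0.0717404990004762 -90.60405461508411
0.09725791489663566 178.73708423653238
0.07117732475055984 88.5062606567754
0.09614784645202225 -0.929793208346239
stand [[0.6418156993039814, 0.165174873290659], [0.5935477602048362, -0.024508467353624365], [0.47997524643905143, 0.005872777097503612], [0.5274909053197498, 0.19395607518165775]] c [0.5607 0.0851 0.012 ]
0.19572829039986536 -104.27681406002239
0.11756587896783052 165.0237344104866
0.19399243505116295 75.82197043111495
0.11789196792753703 -14.130543428131048
rodtop (array([0.5472, 0.0225, 0.2483]), np.float64(0.00022359985074806393))
handle end (array([ 0.55  , -0.1154,  0.1805]), np.float64(0.0021761469799822463))
handle depth top
180 344 [ 0.6476 -0.115   0.0914] [-0.0003 -0.002   0.0539  0.0576  0.0633  0.0467  0.0914  0.0879  0.0569
  0.059   0.0608]
183 339 [ 0.6325 -0.1031  0.1142] [0.0082 0.1142 0.1129 0.0116 0.0052 0.01
[... 2121 characters left out ...]
 -4, 152, 152, 141, 131, 125, 110, 101, 93, 83, 74, 151, 138, 134, 139, 137, 133, 138, 12, 9, 10]
200 [-3, -1, 154, 151, 145, 137, 126, 121, 108, 100, 96, 88, 144, 125, 133, 136, 137, 138, 137, 132, 10, 10]
202 [-1, -1, 0, 152, 149, 141, 134, 124, 120, 115, 115, 160, 131, 124, 135, 138, 136, 136, 131, 133, 133, 131]
204 [-1, 0, -3, 151, 151, 144, 146, 140, 135, 134, 153, 154, 118, 120, 120, 11, 132, 132, 125, 128, 130, 131]
206 [0, -2, 0, -5, 147, 148, 150, 150, 148, 154, 153, 118, 117, 11, 6, 5, 6, 9, 11, 10, 10, 12]
208 [-1, -1, -4, 11, 11, 6, 11, 150, 153, 14, 10, 11, 13, 12, 9, 10, 11, 10, 10, 11, 12, 9]
210 [-1, -4, 0, 10, 12, 9, 8, -1, 11, 6, 10, 9, 13, 10, 10, 12, 13, 9, 7, 10, 7, 10]
```

```bash
cat >>h.py <<'E'
def cloud(n,d):
    i=I[n];v,u=np.nonzero(d>0);z=d[v,u];M=i["cam_to_world"]
    p=np.c_[(u-i["cx"])/i["fx"]*z,-(v-i["cy"])/i["fy"]*z,-z]@M[:3,:3].T+M[:3,3];return p
from scipy.optimize import least_squares
E
cat >fit.py <<'E'
from h import *
np.set_printoptions(precision=4,suppress=True)
C={n:cloud(n,np.load(f"pics/{n}0.npy")) for n in("top","scene")}
yaw=np.radians(-14.2);sx=np.array([np.cos(yaw),np.sin(yaw),0]);sy=np.array([-sx[1],sx[0],0])
rod=np.array([.5472,.0225,0]);org=rod+.115*sy;print("stand org",org)
def axis(t,w):  # tilt, yaw
    return np.array([-np.sin(t)*np.cos(w),-np.sin(t)*np.sin(w),np.cos(t)])
for sel in("top","scene","both"):
    P=np.vstack([C[n] for n in C if sel in(n,"both")])
    P=P[(np.linalg.norm(P-(org+[0,0,.13]),axis=1)<.11)&(P[:,2]>.03)]
    c0=org+[0,0,.13]
    def geo(x,P):
        a=axis(x[2],x[3]);r=P-(c0+x[0]*sx+x[1]*sy);h=r@a;return h,np.linalg.norm(r-np.outer(h,a),axis=1)
    def res(x):
        h,r=geo(x,P);m=(h>-.065)&(h<.036);e=np.minimum(abs(r-.021),abs(r-.0185));return np.where(m&(r<.03)&(r>.014),np.minimum(e,.006),.006)
    best=min((least_squares(res,[0,0,np.radians(t),yaw],loss="linear",diff_step=1e-3,x_scale=[.01,.01,.3,.3]) for t in(20,24,28,32,35)),key=lambda s:s.cost)
    x=best.x;h,r=geo(x,P);k=(abs(r-.02)<.005)
    print(sel,x[:2],np.degrees(x[2:]),best.cost,len(P),"inl",(res(x)<.003).sum());print("axis pt",c0+x[0]*sx+x[1]*sy,"h hist",np.histogram(h[k],bins=np.arange(-.09,.06,.005)))
# brush
w=np.radians(-1.07);fx=np.array([np.cos(w),np.sin(w),0]);fy=np.array([-fx[1],fx[0],0]);o=np.array([.6132,-.115,0])
for n in C:
    q=C[n]-o;s=q@fx;y=q@fy;z=q[:,2];m=(abs(y)<.03)&(z>.03)&(abs(s)<.15);s,y,z=s[m],y[m],z[m]
    L=(z-s)/2**.5;U=(z+s)/2**.5;print(n)
    for a in np.arange(-.09,.19,.01):
        k=(L>a)&(L<a+.01)&(U>.05)
        if k.sum()>3:print("L%.2f n%d U %.4f/%.4f y %.4f [%.4f %.4f]"%(a,k.sum(),np.median(U[k]),np.percentile(U[k],90),np.median(y[k]),*np.percentile(y[k],[5,95])))
    k=(L>.12)&(abs(U-.09)<.02)&(abs(y)<.012);print("Lmax",np.sort(L[k])[-12:]);k=(L<0)&(U>.05)&(U<.12);print("Lmin",np.sort(L[k])[:12])
E
python3 fit.py
```

```text
stand org [0.5754 0.134  0.    ]
top [ 0.0006 -0.0037] [ 24.7109 -18.6516] 0.006867259393442717 888 inl 499
axis pt [0.5751 0.1303 0.13  ] h hist (array([ 1,  9, 10, 25, 20,  6, 16, 21, 15, 20, 18, 17, 19, 11,  9, 14, 19,
       20, 39, 52, 30, 29, 17, 41, 92, 16,  0,  0,  0]), array([-0.09 , -0.085, -0.08 , -0.075, -0.07 , -0.065, -0.06 , -0.055,
       -0.05 , -0.045, -0.04 , -0.035, -0.03 , -0.025, -0.02 , -0.015,
       -0.01 , -0.005,  0.   ,  0.005,  0.01 ,  0.015,  0.02 ,  0.025,
        0.03 ,  0.035,  0.04 ,  0.045,  0.05 ,  0.055]))
scene [0.0006 0.0008] [ 24.0015 -13.8472] 0.00720318752640972 967 inl 560
axis pt [0.5762 0.1346 0.13  ] h hist (array([ 0, 16, 17, 27, 39, 25, 18, 23, 22, 19, 24, 21, 20, 23, 26, 15, 17,
       11, 27, 45, 40, 42, 43, 44, 57, 22,  0,  0,  0]), array([-0.09 , -0.085, -0.08 , -0.075, -0.07 , -0.065, -0.06 , -0.055,
       -0.05 , -0.045, -0.04 , -0.035, -0.03 , -0.025, -0.02 , -0.015,
       -0.01 , -0.005,  0.   ,  0.005,  0.01 ,  0.015,  0.02 ,  0.025,
        0.03 ,  0.035,  0.04 ,  0.045,  0.05 ,  0.055]))
both [ 0.0011 -0.0007] [ 25.1257 -13
[... 2363 characters left out ...]
.0874/0.0973 y 0.0069 [-0.0010 0.0101]
L0.09 n27 U 0.0918/0.0976 y 0.0069 [0.0000 0.0108]
L0.10 n31 U 0.0940/0.0995 y 0.0081 [-0.0104 0.0187]
L0.11 n29 U 0.0933/0.0975 y 0.0065 [-0.0036 0.0137]
L0.12 n22 U 0.0930/0.0963 y 0.0058 [-0.0015 0.0093]
L0.13 n22 U 0.0932/0.0965 y 0.0064 [-0.0028 0.0095]
L0.14 n23 U 0.0933/0.0962 y 0.0066 [-0.0024 0.0102]
L0.15 n20 U 0.0913/0.0968 y 0.0061 [-0.0024 0.0095]
L0.16 n19 U 0.0922/0.0981 y 0.0048 [-0.0020 0.0106]
L0.17 n24 U 0.0914/0.0979 y 0.0057 [0.0004 0.0094]
Lmax [0.1742 0.1757 0.1758 0.1771 0.1772 0.178  0.1781 0.1789 0.1791 0.1792
 0.1796 0.18  ]
Lmin [-0.0393 -0.0384 -0.0381 -0.0371 -0.0368 -0.0342 -0.0342 -0.0339 -0.0334
 -0.0334 -0.0332 -0.0321]
```

Request:
servo_tool(
  rows=[
    {"offset": [0.5, -0.25, -0.4], "yaw": 0, "claw": 0.3},
    {"offset": [1, -0.5, -0.4], "yaw": 0, "claw": 0.3},
    {"offset": [1, -0.5, -0.4], "yaw": 0, "claw": 0.3},
  ],
  squeeze=20,
)

```text
time: 0.48
ee_pos: [0.2648, -0.435, 0.2941]
tcp_rot: [179.9, -0.0, 19.9]
wrist_force: [-0.3, -0.3, -0.2]
opening: 0.0597
grasp_force: 0.0
```

Request:
servo_tool(
  rows=[
    {"offset": [0.5, -0.25, 0], "yaw": 0, "claw": 0.3},
    {"offset": [1, -0.5, 0], "yaw": 0, "claw": 0.3},
    {"offset": [1, -0.5, 0], "yaw": 0, "claw": 0.3},
  ],
)

```text
time: 0.85
ee_pos: [0.3414, -0.3546, 0.2928]
tcp_rot: [-180.0, 0.0, 19.9]
wrist_force: [-1.2, 0.1, 0.2]
opening: 0.0598
grasp_force: 0.0
```

Request:
servo_tool(
  rows=[
    {"offset": [0.5, -0.25, 0], "yaw": 0, "claw": 0.3},
    {"offset": [1, -0.5, 0], "yaw": 0, "claw": 0.3},
    {"offset": [1, -0.5, 0], "yaw": 0, "claw": 0.3},
  ],
)

```text
time: 1.23
ee_pos: [0.4185, -0.2744, 0.2925]
tcp_rot: [-179.9, 0.0, 19.9]
wrist_force: [0.0, -0.2, 0.2]
opening: 0.0601
grasp_force: 0.0
```

Request:
servo_tool(
  rows=[
    {"offset": [0.5, -0.25, 0], "yaw": 0, "claw": 0.3},
    {"offset": [1, -0.5, 0], "yaw": 0.06, "claw": 0.3},
    {"offset": [1, -0.5, 0], "yaw": 0.115, "claw": 0.3},
    {"offset": [1, -0.5, 0], "yaw": 0.115, "claw": 0.3},
  ],
)

```text
time: 1.72
ee_pos: [0.4943, -0.1959, 0.2927]
tcp_rot: [180.0, 0.1, -1.0]
wrist_force: [-0.4, 0.8, 0.3]
opening: 0.0592
grasp_force: 0.0
```

```bash
cat >g.py <<'E'
# usage: g.py x y z yaw_world(deg of tool x axis) -> offset in tool units
import sys
from h import *
from scipy.spatial.transform import Rotation as R
o=get_obs();t=np.array(list(map(float,sys.argv[1:4])));M=R.from_euler("xyz",o["tcp_rot"],degrees=True)
dy=(float(sys.argv[4])-o["tcp_rot"][2]+180)%360-180
np.set_printoptions(precision=4,suppress=True)
print(o["time"],o["ee_pos"],o["tcp_rot"],o["opening"],o["wrist_force"],o["grasp_force"]);print("offset",M.inv().apply(t-o["ee_pos"])*10,"yaw",-dy/180)
E
python3 g.py .576 -.1143 .162 -1.07; python3 -c "
import workcell;print([n for n in dir(workcell) if n[0]!='_'])"
```

```text
1.725 [ 0.4943 -0.1959  0.2927] [179.9935   0.0627  -0.9605] 0.05922259554727369 [-0.3953  0.7738  0.348 ] 0.0
offset [ 0.8051 -0.8293  1.3065] yaw 0.000608120894205418
['PlanningError', 'camera', 'camera_info', 'get_obs', 'job_done', 'tip_extent']
```

Request:
servo_tool(
  rows=[
    {"offset": [0.4, -0.42, 0], "yaw": 0, "claw": 0.3},
    {"offset": [0.81, -0.83, 0], "yaw": 0, "claw": 0.3},
    {"offset": [0.81, -0.83, 0.3], "yaw": 0, "claw": 0.3},
    {"offset": [0.81, -0.83, 0.3], "yaw": 0, "claw": 0.3},
  ],
)

```text
time: 2.22
ee_pos: [0.576, -0.1143, 0.261]
tcp_rot: [-180.0, 0.2, -0.9]
wrist_force: [-0.4, -0.1, 0.8]
opening: 0.0596
grasp_force: 0.0
```

Request:
servo_tool(
  rows=[
    {"offset": [0, 0, 0.3], "yaw": 0, "claw": 0.3},
    {"offset": [0, 0, 0.6], "yaw": 0, "claw": 0.3},
    {"offset": [0, 0, 0.9], "yaw": 0, "claw": 0.3},
    {"offset": [0, 0, 1.0], "yaw": 0, "claw": 0.3},
    {"offset": [0, 0, 1.0], "yaw": 0, "claw": 0.3},
  ],
)

```text
time: 2.85
ee_pos: [0.5767, -0.1141, 0.1642]
tcp_rot: [180.0, -0.0, -1.0]
wrist_force: [-0.2, 0.1, 0.5]
opening: 0.0599
grasp_force: 0.0
```

```bash
python3 g.py .576 -.1143 .162 -1.07; python3 -c "
from workcell import *;print(tip_extent)
import cv2
c,_=camera('scene');d,_=camera('top')
a=cv2.resize(c[150:270,230:370],(560,480),interpolation=2);b=cv2.resize(d[150:270,310:370],(240,480),interpolation=2)
cv2.imwrite('pics/g1.png',cv2.hconcat([a,b])[:,:,::-1])"
```

```text
2.85 [ 0.5767 -0.1141  0.1642] [179.9913  -0.0152  -1.0154] 0.05989784183219369 [-0.2269  0.1308  0.4649] 0.0
offset [-0.007   0.0025  0.0215] yaw 0.00030327930009579836
0.022
```

View pics/g1.png

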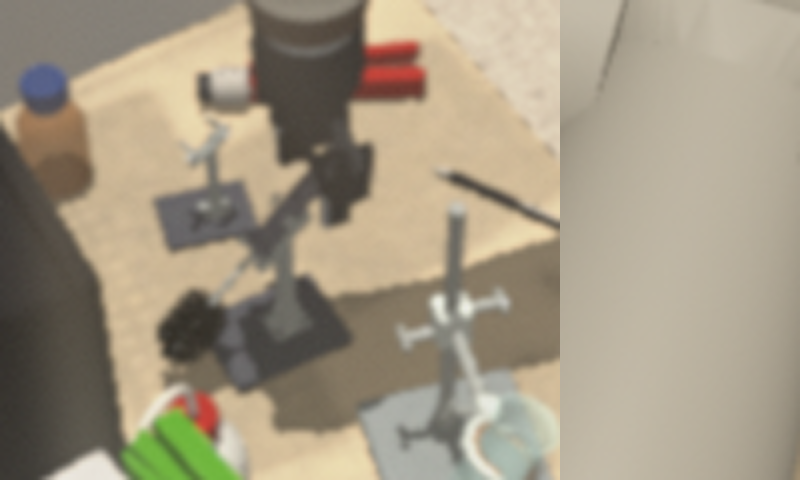

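The scene crop shows the fingers straddling the handle at about (320,170). The arm blocks the top camera. I'll close the gripper.

Request:
servo_tool(
  rows=[
    {"offset": [0, 0, 0.02], "yaw": 0, "claw": 1},
    {"offset": [0, 0, 0.02], "yaw": 0, "claw": 1},
    {"offset": [0, 0, 0.02], "yaw": 0, "claw": 1},
    {"offset": [0, 0, 0.02], "yaw": 0, "claw": 1},
    {"offset": [0, 0, 0.02], "yaw": 0, "claw": 1},
  ],
  squeeze=25,
)

```text
time: 3.58
ee_pos: [0.5771, -0.1131, 0.1616]
tcp_rot: [180.0, -0.0, -1.0]
wrist_force: [-1.3, 0.4, 3.3]
opening: 0.0132
grasp_force: 29.7
```

Request:
servo_tool(
  rows=[
    {"offset": [0, 0, -0.1], "yaw": 0, "claw": 1},
    {"offset": [0, 0, -0.2], "yaw": 0, "claw": 1},
    {"offset": [0, 0, -0.3], "yaw": 0, "claw": 1},
    {"offset": [0, 0, -0.4], "yaw": 0, "claw": 1},
    {"offset": [0, 0, -0.4], "yaw": 0, "claw": 1},
    {"offset": [0, 0, -0.4], "yaw": 0, "claw": 1},
  ],
)

```text
time: 4.32
ee_pos: [0.577, -0.1131, 0.201]
tcp_rot: [-180.0, 0.0, -1.0]
wrist_force: [0.2, 0.0, -2.3]
opening: 0.0133
grasp_force: 29.1
```

```bash
cat >br.py <<'E'
# estimate brush line in hand from scene depth; frame: TCP-centred, tool x axis horizontal
from h import *
import sys
def measure(show=True):
    o=get_obs();p,d=camera("scene");P=cloud("scene",d);w=np.radians(o["tcp_rot"][2])
    fx=np.array([np.cos(w),np.sin(w),0]);fy=np.array([-fx[1],fx[0],0]);q=P-o["ee_pos"];s,y,z=q@fx,q@fy,q[:,2]
    def pr(x,s,z):  # signed dist from line through (x0) at grasp pt tilt t ; axis=(-sin t,cos t)
        L=-(s)*np.sin(x[0])+(z+.003)*np.cos(x[0]);U=s*np.cos(x[0])+(z+.003)*np.sin(x[0]);return L,U
    m=(abs(y)<.03)&(z<.02)&(z>-.22)&(s>-.06)&(s<.22)&(P[:,2]>.02);s,y,z=s[m],y[m],z[m]
    best=None
    for t in np.radians(np.arange(0,70,.5)):
        for u0 in np.arange(-.012,.0121,.002):
            L,U=pr([t],s,z);U=U-u0
            b=(L<-.1)&(L>-.19);h=(L<-.02)&(L>-.06)
            sc=(b&(abs(U)<.022)&(abs(y)<.022)).sum()+(h&(abs(U)<.0105)&(abs(y)<.012)).sum()-.5*(((L<-.07)&(L>-.115)&(abs(U)<.03)&(abs(U)>.014)).sum())
            if best is None or sc>best[0]:best=(sc,t,u0)
    sc,t,u0=best;L,U=pr([t],s,z)
    for a in np.arange(-.2,-.01,.02):
        k=(L>a)&(L<a+.02)&(abs(U)<.04)
        if k.sum()>3:print("L%.2f n%d U med %.4f [%.4f %.4f] y [%.4f %.4f]"%(a,k.sum(),np.median(U[k]),*np.percentile(U[k],[5,95]),*np.percentile(y[k],[5,95])))
    k=(abs(U-u0)<.022)&(abs(y)<.025)&(L<-.1);print("tilt",np.degrees(t),"u0",u0,"score",sc,"tip L",np.sort(L[k])[[0,2,5,8]] if k.sum()>9 else None);print(o["time"],o["ee_pos"],o["tcp_rot"],o["wrist_force"],o["opening"],o["grasp_force"])
    return p
if __name__=="__main__":
    p=measure()
    if len(sys.argv)>1:cv2.imwrite(f"pics/{sys.argv[1]}.png",cv2.resize(p[140:320,200:420],None,fx=3,fy=3,interpolation=2)[:,:,::-1])
E
python3 br.py
```

```text
L-0.18 n52 U med 0.0073 [-0.0103 0.0189] y [-0.0086 0.0159]
L-0.16 n87 U med 0.0059 [-0.0097 0.0200] y [-0.0127 0.0186]
L-0.14 n99 U med 0.0051 [-0.0125 0.0199] y [-0.0115 0.0193]
L-0.12 n24 U med -0.0014 [-0.0393 0.0032] y [-0.0080 0.0089]
L-0.10 n51 U med -0.0309 [-0.0387 0.0028] y [-0.0073 0.0108]
L-0.08 n52 U med -0.0005 [-0.0389 0.0114] y [-0.0077 0.0149]
L-0.06 n66 U med -0.0008 [-0.0383 0.0114] y [-0.0069 0.0136]
L-0.04 n46 U med 0.0076 [-0.0045 0.0123] y [-0.0023 0.0096]
L-0.02 n69 U med 0.0069 [-0.0044 0.0132] y [-0.0104 0.0212]
tilt 44.5 u0 0.004 score 327.0 tip L [-0.17844351 -0.17630472 -0.17454487 -0.17191668]
4.325 [ 0.57695746 -0.11310908  0.20099502] [-1.79995991e+02  2.06493598e-02 -1.00183292e+00] [ 0.23648397  0.04190337 -2.30128477] 0.013258182323304583 29.13538545370102
```

Request:
servo_tool(
  rows=[
    {"offset": [0, 0, -0.5], "yaw": 0, "claw": 1},
    {"offset": [0, 0, -1], "yaw": 0, "claw": 1},
    {"offset": [0, 0, -1], "yaw": 0, "claw": 1},
  ],
)

```text
time: 4.75
ee_pos: [0.5778, -0.1133, 0.3053]
tcp_rot: [179.9, -0.3, -1.0]
wrist_force: [0.5, 0.9, -1.0]
opening: 0.0139
grasp_force: 29.2
```

Request:
servo_tool(
  rows=[
    {"offset": [-0.4, 0, -0.15], "yaw": 0, "claw": 1},
    {"offset": [-0.7, 0, -0.26], "yaw": 0, "claw": 1},
    {"offset": [-1, 0, -0.26], "yaw": 0, "claw": 1},
    {"offset": [-1, 0, -0.26], "yaw": 0, "claw": 1},
  ],
)

```text
time: 5.25
ee_pos: [0.4757, -0.1113, 0.3273]
tcp_rot: [180.0, -0.0, -1.0]
wrist_force: [1.6, 0.5, -1.1]
opening: 0.0136
grasp_force: 29.1
```

Request:
servo_tool(
  rows=[
    {"offset": [-0.4, -0.3, 0], "yaw": 0, "claw": 1},
    {"offset": [-0.75, -0.6, 0], "yaw": 0, "claw": 1},
    {"offset": [-0.75, -1, 0], "yaw": 0.036, "claw": 1},
    {"offset": [-0.75, -1, 0], "yaw": 0.072, "claw": 1},
    {"offset": [-0.75, -1, 0], "yaw": 0.072, "claw": 1},
  ],
)

```text
time: 5.88
ee_pos: [0.3942, -0.0639, 0.3265]
tcp_rot: [-177.7, 0.1, -10.7]
wrist_force: [-0.0, 0.0, -1.4]
opening: 0.0137
grasp_force: 29.1
```

```bash
python3 g.py .4017 .0588 .327 -14; python3 br.py
```

```text
5.875 [ 0.3942 -0.0639  0.3265] [-177.7197    0.1203  -10.6567] 0.013697493883489287 [-0.0247  0.0267 -1.3929] 29.12068873643875
offset [-0.1527 -1.2185  0.0434] yaw 0.018573752175048558
L-0.18 n59 U med 0.0065 [-0.0055 0.0219] y [-0.0021 0.0221]
L-0.16 n95 U med 0.0097 [-0.0108 0.0238] y [-0.0068 0.0226]
L-0.14 n104 U med 0.0077 [-0.0100 0.0197] y [-0.0067 0.0208]
L-0.12 n14 U med 0.0025 [0.0010 0.0057] y [0.0019 0.0062]
L-0.10 n14 U med 0.0023 [-0.0016 0.0056] y [0.0002 0.0066]
L-0.08 n30 U med 0.0049 [-0.0029 0.0128] y [-0.0005 0.0121]
L-0.06 n50 U med 0.0075 [-0.0030 0.0124] y [-0.0019 0.0115]
L-0.04 n53 U med 0.0063 [-0.0050 0.0114] y [-0.0032 0.0109]
L-0.02 n82 U med 0.0062 [-0.0090 0.0140] y [-0.0070 0.0210]
tilt 43.5 u0 0.004 score 353.0 tip L [-0.30396627 -0.30350654 -0.30151139 -0.30064116]
5.875 [ 0.39416165 -0.06385242  0.32645769] [-1.77719674e+02  1.20310194e-01 -1.06567246e+01] [-0.02471887  0.02672586 -1.39293546] 0.013697493883489287 29.12068873643875
```

Request:
servo_tool(
  rows=[
    {"offset": [0, 0, 0], "yaw": 0, "claw": 1},
    {"offset": [0, 0, 0], "yaw": 0, "claw": 1},
  ],
)

```text
time: 6.18
ee_pos: [0.3942, -0.0628, 0.327]
tcp_rot: [-177.7, 0.1, -10.5]
wrist_force: [-0.4, 0.4, -1.2]
opening: 0.0136
grasp_force: 29.1
```

```bash
python3 g.py .4017 .0588 .327 -14
```

```text
6.175 [ 0.3942 -0.0628  0.327 ] [-177.7177    0.0948  -10.4973] 0.013594585896714716 [-0.4019  0.4139 -1.2308] 29.1225403547287
offset [-0.1474 -1.2081  0.0484] yaw 0.019459445355351098
```

```bash
python3 -c "
from workcell import *;o=get_obs();print(o['q'].round(1),o['joint_efforts'].round(1))"
```

```text
[-10.6 -12.9   1.6 104.6   2.3 179.9] [ -0.1 -30.9  45.2  -0.    0.1  -0. ]
```

Joint 6 is at its 180° limit, so the grip has to be the half-turned one. I'll back off, lay the brush down again and regrasp it turned by 180°.

Request:
servo_tool(
  rows=[
    {"offset": [0.2, 0.2, 0], "yaw": -0.03, "claw": 1},
    {"offset": [0.4, 0.4, 0], "yaw": -0.05, "claw": 1},
    {"offset": [0.4, 0.4, 0], "yaw": -0.05, "claw": 1},
    {"offset": [0.4, 0.4, 0], "yaw": -0.05, "claw": 1},
  ],
)

```text
time: 6.68
ee_pos: [0.4257, -0.1093, 0.3256]
tcp_rot: [-177.7, -0.3, -1.6]
wrist_force: [-0.7, -0.8, -1.4]
opening: 0.0135
grasp_force: 29.1
```

```bash
python3 g.py .5771 -.1131 .3 -1; python3 -c "
from workcell import *;o=get_obs();print(o['q'].round(1))"
```

```text
6.675 [ 0.4257 -0.1093  0.3256] [-177.7198   -0.2595   -1.5954] 0.013495771450251165 [-0.6561 -0.7948 -1.4036] 29.130767583847046
offset [1.5133 0.0066 0.2627] yaw -0.003307958982651371
[-15.8  -7.5   6.  103.8   2.3 165.8]
```

Request:
servo_tool(
  rows=[
    {"offset": [0.5, 0, 0], "yaw": 0, "claw": 1},
    {"offset": [1, 0, 0], "yaw": 0, "claw": 1},
    {"offset": [1, 0, 0], "yaw": 0, "claw": 1},
  ],
)

```text
time: 7.05
ee_pos: [0.5279, -0.1115, 0.3237]
tcp_rot: [-177.7, -0.1, -1.5]
wrist_force: [-0.5, -0.1, -1.3]
opening: 0.0136
grasp_force: 29.1
```

Request:
servo_tool(
  rows=[
    {"offset": [0.5, 0.05, 0.2], "yaw": -0.003, "claw": 1},
    {"offset": [0.5, 0.05, 0.6], "yaw": -0.003, "claw": 1},
    {"offset": [0.5, 0.05, 0.6], "yaw": -0.003, "claw": 1},
    {"offset": [0.5, 0.05, 0.6], "yaw": -0.003, "claw": 1},
  ],
)

```text
time: 7.55
ee_pos: [0.5754, -0.1161, 0.269]
tcp_rot: [-177.8, -0.5, -1.0]
wrist_force: [0.6, 0.4, -0.9]
opening: 0.0135
grasp_force: 29.1
```

```bash
python3 g.py .5771 -.1139 .1616 -1; python3 br.py
```

```text
7.55 [ 0.5754 -0.1161  0.269 ] [-177.7693   -0.4675   -1.0109] 0.013506168520447654 [ 0.5552  0.3847 -0.8502] 29.094662368297577
offset [0.0075 0.0199 1.0745] yaw -6.080869515506669e-05
L-0.18 n51 U med 0.0098 [-0.0054 0.0230] y [-0.0036 0.0193]
L-0.16 n91 U med 0.0117 [-0.0065 0.0258] y [-0.0113 0.0233]
L-0.14 n105 U med 0.0096 [-0.0056 0.0238] y [-0.0092 0.0214]
L-0.12 n13 U med 0.0056 [0.0019 0.0071] y [0.0013 0.0085]
L-0.10 n12 U med 0.0036 [-0.0008 0.0068] y [-0.0001 0.0077]
L-0.08 n29 U med 0.0073 [-0.0014 0.0117] y [-0.0024 0.0123]
L-0.06 n45 U med 0.0060 [-0.0018 0.0124] y [-0.0023 0.0099]
L-0.04 n47 U med 0.0068 [-0.0025 0.0110] y [-0.0036 0.0094]
L-0.02 n73 U med 0.0059 [-0.0068 0.0127] y [-0.0081 0.0203]
tilt 43.5 u0 0.006000000000000002 score 335.0 tip L [-0.17790228 -0.17536303 -0.17189508 -0.17166698]
7.55 [ 0.57543309 -0.11606762  0.26903189] [-177.76927016   -0.46752353   -1.01094557] [ 0.55521309  0.38470537 -0.85020717] 0.013506168520447654 29.094662368297577
```

Request:
servo_tool(
  rows=[
    {"offset": [0.01, 0.02, 0.4], "yaw": 0, "claw": 1},
    {"offset": [0.01, 0.02, 0.8], "yaw": 0, "claw": 1},
    {"offset": [0.01, 0.02, 0.95], "yaw": 0, "claw": 1},
    {"offset": [0.01, 0.02, 1.0], "yaw": 0, "claw": 1},
    {"offset": [0.01, 0.02, 1.0], "yaw": 0, "claw": 1},
  ],
)

```text
time: 8.22
ee_pos: [0.5781, -0.1146, 0.168]
tcp_rot: [-177.8, -0.4, -1.0]
wrist_force: [-0.7, 0.1, -1.3]
opening: 0.0132
grasp_force: 29.1
```

Request:
servo_tool(
  rows=[
    {"offset": [0, 0, 0.02], "yaw": 0, "claw": 1},
    {"offset": [0, 0, 0.05], "yaw": 0, "claw": 1},
    {"offset": [0, 0, 0.06], "yaw": 0, "claw": 1},
    {"offset": [0, 0, 0.06], "yaw": 0, "claw": 1},
  ],
)

```text
time: 8.72
ee_pos: [0.5778, -0.1144, 0.1623]
tcp_rot: [-177.8, -0.4, -1.0]
wrist_force: [-4.4, 0.4, 10.3]
opening: 0.0139
grasp_force: 30.8
```

```bash
python3 g.py .5771 -.1139 .1616 -1
```

```text
8.725 [ 0.5778 -0.1144  0.1623] [-177.773    -0.4315   -1.0224] 0.013864190952349358 [-4.4421  0.4154 10.2592] 30.791768431663513
offset [-0.0072 -0.0046  0.0072] yaw -0.00012445858310914876
```

Request:
servo_tool(
  rows=[
    {"offset": [0, 0, -0.01], "yaw": 0, "claw": 0.3},
    {"offset": [0, 0, -0.01], "yaw": 0, "claw": 0.3},
    {"offset": [0, 0, -0.01], "yaw": 0, "claw": 0.3},
    {"offset": [0, 0, -0.5], "yaw": 0, "claw": 0.3},
    {"offset": [0, 0, -1], "yaw": 0, "claw": 0.3},
  ],
)

```text
time: 9.35
ee_pos: [0.5767, -0.1181, 0.2607]
tcp_rot: [-177.7, -0.2, -1.0]
wrist_force: [1.1, -0.4, 0.3]
opening: 0.0597
grasp_force: 0.0
```

Request:
servo_tool(
  rows=[
    {"offset": [0, -0.2, 0], "yaw": 0.05, "claw": 0.3},
    {"offset": [0, -0.4, 0], "yaw": 0.1, "claw": 0.3},
    {"offset": [0, -0.4, 0], "yaw": 0.1, "claw": 0.3},
  ],
)

```text
time: 9.72
ee_pos: [0.5651, -0.127, 0.2617]
tcp_rot: [-175.6, 0.5, -14.6]
wrist_force: [0.4, -0.2, 0.2]
opening: 0.0597
grasp_force: 0.0
```

```bash
python3 g.py .5771 -.1139 .262 179; python3 -c "
from workcell import *;o=get_obs();print(o['q'].round(1))"
```

```text
9.725 [ 0.5651 -0.127   0.2617] [-175.6456    0.4907  -14.5891] 0.05973731973516697 [ 0.4399 -0.1876  0.2197] 0.0
offset [ 0.0836 -0.1569  0.0086] yaw 0.9245052431529183
[-14.6   9.7  16.2  96.9   4.4 179.9]
```

Request:
servo_tool(
  rows=[
    {"offset": [0, 0, 0], "yaw": -0.058, "claw": 0.3},
    {"offset": [0, 0, 0], "yaw": -0.116, "claw": 0.3},
    {"offset": [0, 0, 0], "yaw": -0.174, "claw": 0.3},
    {"offset": [0, 0, 0], "yaw": -0.232, "claw": 0.3},
    {"offset": [0, 0, 0], "yaw": -0.29, "claw": 0.3},
    {"offset": [0, 0, 0], "yaw": -0.348, "claw": 0.3},
    {"offset": [0, 0, 0], "yaw": -0.406, "claw": 0.3},
    {"offset": [0, 0, 0], "yaw": -0.464, "claw": 0.3},
    {"offset": [0, 0, 0], "yaw": -0.522, "claw": 0.3},
    {"offset": [0, 0, 0], "yaw": -0.58, "claw": 0.3},
    {"offset": [0, 0, 0], "yaw": -0.638, "claw": 0.3},
    {"offset": [0, 0, 0], "yaw": -0.696, "claw": 0.3},
  ],
)

```text
time: 11.22
ee_pos: [0.5656, -0.1254, 0.2614]
tcp_rot: [177.9, -3.8, 111.3]
wrist_force: [0.2, -0.0, -0.7]
opening: 0.0598
grasp_force: 0.0
```

Request:
servo_tool(
  rows=[
    {"offset": [0, 0, 0], "yaw": -0.058, "claw": 0.3},
    {"offset": [0, 0, 0], "yaw": -0.116, "claw": 0.3},
    {"offset": [0, 0, 0], "yaw": -0.174, "claw": 0.3},
    {"offset": [0, 0, 0], "yaw": -0.232, "claw": 0.3},
    {"offset": [0, 0, 0], "yaw": -0.29, "claw": 0.3},
    {"offset": [0, 0, 0], "yaw": -0.348, "claw": 0.3},
    {"offset": [0, 0, 0], "yaw": -0.406, "claw": 0.3},
    {"offset": [0, 0, 0], "yaw": -0.464, "claw": 0.3},
    {"offset": [0, 0, 0], "yaw": -0.522, "claw": 0.3},
    {"offset": [0, 0, 0], "yaw": -0.58, "claw": 0.3},
    {"offset": [0, 0, 0], "yaw": -0.638, "claw": 0.3},
    {"offset": [0, 0, 0], "yaw": -0.696, "claw": 0.3},
  ],
)

```text
time: 12.72
ee_pos: [0.5656, -0.1255, 0.2615]
tcp_rot: [178.1, 3.9, -123.6]
wrist_force: [1.7, 0.3, -1.1]
opening: 0.0597
grasp_force: 0.0
```

Request:
servo_tool(
  rows=[
    {"offset": [0, 0, 0], "yaw": -0.058, "claw": 0.3},
    {"offset": [0, 0, 0], "yaw": -0.116, "claw": 0.3},
    {"offset": [0, 0, 0], "yaw": -0.174, "claw": 0.3},
    {"offset": [0, 0, 0], "yaw": -0.232, "claw": 0.3},
    {"offset": [0, 0, 0], "yaw": -0.29, "claw": 0.3},
    {"offset": [0, 0, 0], "yaw": -0.348, "claw": 0.3},
    {"offset": [0, 0, 0], "yaw": -0.406, "claw": 0.3},
    {"offset": [0, 0, 0], "yaw": -0.464, "claw": 0.3},
    {"offset": [0, 0, 0], "yaw": -0.522, "claw": 0.3},
    {"offset": [0, 0, 0], "yaw": -0.55, "claw": 0.3},
  ],
)

```text
time: 13.98
ee_pos: [0.5656, -0.1255, 0.2615]
tcp_rot: [-175.8, 1.3, -24.6]
wrist_force: [-0.3, -0.5, 0.6]
opening: 0.0598
grasp_force: 0.0
```

```bash
python3 g.py .5771 -.1139 .262 179; python3 -c "
from workcell import *;o=get_obs();print(o['q'].round(1))"
```

```text
13.975 [ 0.5656 -0.1255  0.2615] [-175.8134    1.2573  -24.5811] 0.059848960531759324 [-0.3082 -0.4789  0.5883] 0.0
offset [ 0.0563 -0.1529  0.0048] yaw 0.868993859968141
[ -14.5    9.7   16.2   96.9    4.3 -169.9]
```

Request:
servo_tool(
  rows=[
    {"offset": [0, 0.2, 0], "yaw": -0.055, "claw": 0.3},
    {"offset": [0, 0.4, 0], "yaw": -0.11, "claw": 0.3},
    {"offset": [0, 0.4, 0], "yaw": -0.11, "claw": 0.3},
  ],
)

```text
time: 14.35
ee_pos: [0.5608, -0.0966, 0.2587]
tcp_rot: [-178.3, -0.1, -10.6]
wrist_force: [-0.1, 0.2, 1.1]
opening: 0.0597
grasp_force: 0.0
```

```bash
python3 g.py .5771 -.1139 .262 179; python3 -c "
from workcell import *;o=get_obs();print(o['q'].round(1))"
```

```text
14.35 [ 0.5608 -0.0966  0.2587] [-178.2857   -0.1002  -10.6154] 0.05971577330139914 [-0.0846  0.1611  1.138 ] 0.0
offset [ 0.1925  0.1388 -0.0366] yaw 0.9465810836967301
[ -10.6    7.7   13.6   95.8    1.7 -180. ]
```

Request:
servo_tool(
  rows=[
    {"offset": [0, 0.25, 0], "yaw": -0.035, "claw": 0.3},
    {"offset": [0, 0.25, 0], "yaw": -0.035, "claw": 0.3},
  ],
)

```text
time: 14.6
ee_pos: [0.5621, -0.0809, 0.258]
tcp_rot: [180.0, -0.2, -8.2]
wrist_force: [0.0, 0.1, -0.3]
opening: 0.0597
grasp_force: 0.0
```

```bash
python3 g.py .5771 -.1139 .262 179; python3 -c "
from workcell import *;o=get_obs();print(o['q'].round(1))"
```

```text
14.6 [ 0.5621 -0.0809  0.258 ] [179.9503  -0.2252  -8.213 ] 0.05967536545581051 [ 0.0413  0.1223 -0.3421] 0.0
offset [ 0.1954  0.3055 -0.0393] yaw 0.9599279929699464
[  -8.2    7.4   13.2   95.6   -0.  -180. ]
```

Request:
servo_tool(
  rows=[
    {"offset": [0.19, 0.3, -0.04], "yaw": 0.058, "claw": 0.3},
    {"offset": [0.19, 0.3, -0.04], "yaw": 0.116, "claw": 0.3},
    {"offset": [0.19, 0.3, -0.04], "yaw": 0.174, "claw": 0.3},
    {"offset": [0.19, 0.3, -0.04], "yaw": 0.232, "claw": 0.3},
    {"offset": [0.19, 0.3, -0.04], "yaw": 0.29, "claw": 0.3},
    {"offset": [0.19, 0.3, -0.04], "yaw": 0.348, "claw": 0.3},
    {"offset": [0.19, 0.3, -0.04], "yaw": 0.406, "claw": 0.3},
    {"offset": [0.19, 0.3, -0.04], "yaw": 0.464, "claw": 0.3},
    {"offset": [0.19, 0.3, -0.04], "yaw": 0.522, "claw": 0.3},
    {"offset": [0.19, 0.3, -0.04], "yaw": 0.58, "claw": 0.3},
    {"offset": [0.19, 0.3, -0.04], "yaw": 0.638, "claw": 0.3},
    {"offset": [0.19, 0.3, -0.04], "yaw": 0.696, "claw": 0.3},
  ],
)

```text
time: 16.1
ee_pos: [0.5764, -0.115, 0.2621]
tcp_rot: [-179.8, 0.1, -134.0]
wrist_force: [1.0, -0.4, 0.3]
opening: 0.0598
grasp_force: 0.0
```

Request:
servo_tool(
  rows=[
    {"offset": [0, 0, 0], "yaw": 0.058, "claw": 0.3},
    {"offset": [0, 0, 0], "yaw": 0.116, "claw": 0.3},
    {"offset": [0, 0, 0], "yaw": 0.174, "claw": 0.3},
    {"offset": [0, 0, 0], "yaw": 0.232, "claw": 0.3},
    {"offset": [0, 0, 0], "yaw": 0.264, "claw": 0.3},
    {"offset": [0, 0, 0], "yaw": 0.264, "claw": 0.3},
  ],
)

```text
time: 16.85
ee_pos: [0.5764, -0.1148, 0.2621]
tcp_rot: [-179.9, 0.2, 178.9]
wrist_force: [0.2, -0.1, -0.4]
opening: 0.0593
grasp_force: 0.0
```

```bash
python3 g.py .577 -.1135 .162 179; python3 -c "
from workcell import *;o=get_obs();print(o['q'].round(1))
import cv2
from h import *
d=camera('scene')[1];P=cloud('scene',d)
import numpy as np
o=np.array([.6132,-.115,0]);w=np.radians(-1.07);fx=np.array([np.cos(w),np.sin(w),0]);fy=np.array([-fx[1],fx[0],0])
q=P-o;s=q@fx;y=q@fy;z=q[:,2];L=(z-s)/2**.5;U=(z+s)/2**.5
for a in np.arange(.10,.18,.02):
    k=(L>a)&(L<a+.02)&(U>.07)&(U<.11)&(abs(y)<.03);print(a,k.sum(),np.median(U[k]),np.percentile(y[k],[5,95]))
k=(L>.12)&(abs(U-.09)<.015)&(abs(y)<.012);print(np.sort(L[k])[-10:])
"
```

```text
16.85 [ 0.5764 -0.1148  0.2621] [-179.937     0.2196  178.8714] 0.05925960901284619 [ 0.2125 -0.0609 -0.442 ] 0.0
offset [-0.002   0.0143  1.0009] yaw -0.0007145086324472219
[-11.3  10.3  16.9  96.4  -0.  -10.1]
0.1 59 0.09244458976467017 [-0.00612897  0.01926336]
0.12000000000000001 41 0.09342179703562335 [-0.0020471   0.01038105]
0.14 43 0.0929966269505137 [-0.00248054  0.00969892]
0.16000000000000003 45 0.09097374714031804 [-0.00230452  0.00855533]
[0.17666881 0.1773445  0.17784895 0.17792247 0.17818252 0.17886914
 0.17913774 0.17916298 0.7919382  0.79546361]
```

Request:
servo_tool(
  rows=[
    {"offset": [0, 0.015, 0.4], "yaw": 0, "claw": 0.3},
    {"offset": [0, 0.015, 0.8], "yaw": 0, "claw": 0.3},
    {"offset": [0, 0.015, 1.0], "yaw": 0, "claw": 0.3},
    {"offset": [0, 0.015, 1.0], "yaw": 0, "claw": 0.7},
    {"offset": [0, 0.015, 1.0], "yaw": 0, "claw": 1},
    {"offset": [0, 0.015, 1.0], "yaw": 0, "claw": 1},
    {"offset": [0, 0.015, 1.0], "yaw": 0, "claw": 1},
    {"offset": [0, 0.015, 1.0], "yaw": 0, "claw": 1},
  ],
  squeeze=20,
)

```text
time: 17.9
ee_pos: [0.5773, -0.113, 0.1636]
tcp_rot: [-179.9, 0.3, 178.9]
wrist_force: [-0.7, -0.6, 6.1]
opening: 0.0137
grasp_force: 27.2
```

Request:
servo_tool(
  rows=[
    {"offset": [0, 0, -0.2], "yaw": 0, "claw": 1},
    {"offset": [0, 0, -0.6], "yaw": 0, "claw": 1},
    {"offset": [0, 0, -1], "yaw": 0, "claw": 1},
    {"offset": [0, 0, -1], "yaw": 0, "claw": 1},
  ],
)

```text
time: 18.4
ee_pos: [0.5774, -0.1128, 0.2657]
tcp_rot: [-179.9, 0.5, 178.9]
wrist_force: [0.2, 0.4, -1.8]
opening: 0.0137
grasp_force: 26.3
```

Request:
servo_tool(
  rows=[
    {"offset": [0.2, 0, -0.3], "yaw": 0, "claw": 1},
    {"offset": [0.6, 0, -0.66], "yaw": 0, "claw": 1},
    {"offset": [1, 0, -0.66], "yaw": 0, "claw": 1},
    {"offset": [1, 0, -0.66], "yaw": 0, "claw": 1},
  ],
)

```text
time: 18.9
ee_pos: [0.4744, -0.1105, 0.3282]
tcp_rot: [-179.9, 0.3, 178.9]
wrist_force: [0.4, -0.2, -1.1]
opening: 0.0135
grasp_force: 25.8
```

Request:
servo_tool(
  rows=[
    {"offset": [0.4, 0.3, 0], "yaw": 0.036, "claw": 1},
    {"offset": [0.75, 0.6, 0], "yaw": 0.072, "claw": 1},
    {"offset": [0.75, 1, 0], "yaw": 0.072, "claw": 1},
    {"offset": [0.75, 1, 0], "yaw": 0.072, "claw": 1},
  ],
)

```text
time: 19.4
ee_pos: [0.4033, -0.0074, 0.3266]
tcp_rot: [-180.0, 0.2, 166.1]
wrist_force: [-0.0, -0.8, -1.3]
opening: 0.0134
grasp_force: 25.8
```

```bash
sed -i 's/w=np.radians(o\["tcp_rot"\]\[2\])/w=np.radians(o["tcp_rot"][2]+180)/' br.py; python3 g.py .4017 .0588 .327 166; python3 br.py
```

```text
19.4 [ 0.4033 -0.0074  0.3266] [-179.9858    0.2025  166.1196] 0.013385016591981101 [-0.026  -0.7717 -1.2828] 25.78755497932434
offset [ 0.1746  0.6384 -0.0052] yaw 0.0006645161693637331
L-0.18 n61 U med 0.0058 [-0.0074 0.0185] y [-0.0117 0.0197]
L-0.16 n96 U med 0.0069 [-0.0091 0.0208] y [-0.0105 0.0197]
L-0.14 n100 U med 0.0058 [-0.0104 0.0195] y [-0.0121 0.0184]
L-0.12 n14 U med 0.0013 [-0.0027 0.0049] y [-0.0014 0.0042]
L-0.10 n12 U med 0.0024 [-0.0019 0.0041] y [-0.0014 0.0049]
L-0.08 n35 U med 0.0042 [-0.0054 0.0114] y [-0.0044 0.0126]
L-0.06 n48 U med 0.0046 [-0.0069 0.0101] y [-0.0038 0.0084]
L-0.04 n53 U med 0.0048 [-0.0047 0.0113] y [-0.0021 0.0087]
L-0.02 n85 U med 0.0054 [-0.0054 0.0148] y [-0.0091 0.0217]
tilt 44.0 u0 0.002 score 368.0 tip L [-0.18216546 -0.17899933 -0.17560752 -0.17313392]
19.4 [ 0.40333429 -0.00736776  0.32656163] [-179.98582402    0.20248722  166.11961291] [-0.02595266 -0.77170948 -1.28277442] 0.013385016591981101 25.78755497932434
```

Request:
servo_tool(
  rows=[
    {"offset": [0.17, 0.3, 0], "yaw": 0, "claw": 1},
    {"offset": [0.17, 0.64, 0], "yaw": 0, "claw": 1},
    {"offset": [0.17, 0.64, 0], "yaw": 0, "claw": 1},
  ],
)

```text
time: 19.82
ee_pos: [0.403, 0.0578, 0.3262]
tcp_rot: [-179.9, 0.2, 166.0]
wrist_force: [-0.0, 0.0, -0.9]
opening: 0.0134
grasp_force: 25.8
```

Request:
servo_tool(
  rows=[
    {"offset": [-0.05, 0, 0], "yaw": 0, "claw": 1},
    {"offset": [-0.1, 0, 0], "yaw": 0, "claw": 1},
    {"offset": [-0.14, 0, 0], "yaw": 0, "claw": 1},
    {"offset": [-0.14, 0, 0], "yaw": 0, "claw": 1},
  ],
)

```text
time: 20.32
ee_pos: [0.4158, 0.0533, 0.3271]
tcp_rot: [-180.0, 0.2, 165.9]
wrist_force: [-2.9, 0.8, -1.0]
opening: 0.0137
grasp_force: 25.9
```

```bash
python3 br.py r1
```

```text
L-0.20 n30 U med -0.0074 [-0.0209 0.0049] y [0.0031 0.0105]
L-0.18 n85 U med 0.0021 [-0.0175 0.0240] y [-0.0040 0.0150]
L-0.16 n130 U med 0.0006 [-0.0189 0.0356] y [-0.0110 0.0182]
L-0.14 n109 U med -0.0047 [-0.0190 0.0090] y [-0.0108 0.0178]
L-0.12 n13 U med -0.0053 [-0.0079 -0.0027] y [-0.0007 0.0031]
L-0.10 n15 U med -0.0050 [-0.0076 -0.0023] y [-0.0014 0.0049]
L-0.08 n34 U med -0.0001 [-0.0082 0.0082] y [-0.0023 0.0120]
L-0.06 n53 U med 0.0020 [-0.0080 0.0076] y [-0.0032 0.0100]
L-0.04 n54 U med 0.0025 [-0.0085 0.0084] y [-0.0034 0.0098]
L-0.02 n89 U med 0.0057 [-0.0071 0.0159] y [-0.0115 0.0210]
tilt 47.5 u0 0.0 score 415.0 tip L [-0.20806527 -0.20400305 -0.20125958 -0.20016072]
20.325 [0.41576782 0.05328572 0.32714297] [-179.97214582    0.18103177  165.8929556 ] [-2.94472457  0.80717939 -1.0104904 ] 0.013682249170276441 25.861738622188568
```

View pics/r1.png

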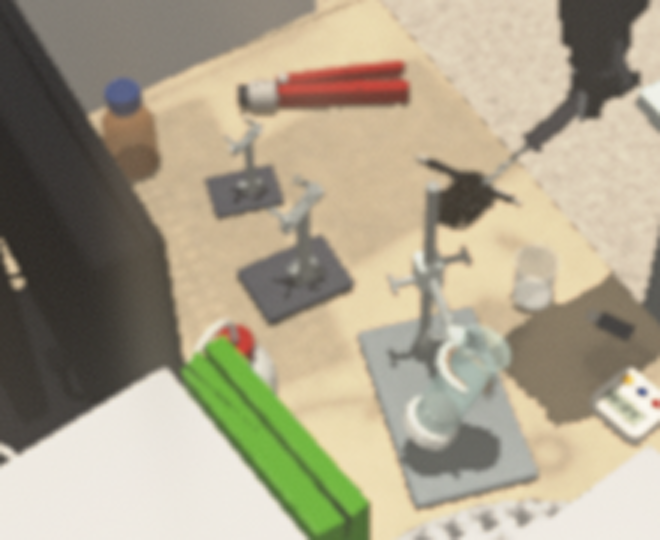

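The tuft touches the rod near (437,210) with about 3 N. I'll swing the hand up and forward in an arc about the tip.

Request:
servo_tool(
  rows=[
    {"offset": [-0.05, 0, -0.05], "yaw": 0, "claw": 1},
    {"offset": [-0.1, 0, -0.09], "yaw": 0, "claw": 1},
    {"offset": [-0.15, 0, -0.13], "yaw": 0, "claw": 1},
    {"offset": [-0.15, 0, -0.13], "yaw": 0, "claw": 1},
  ],
)

```text
time: 20.88
ee_pos: [0.4308, 0.05, 0.3407]
tcp_rot: [-180.0, 0.3, 165.9]
wrist_force: [-2.3, 1.0, 0.4]
opening: 0.0136
grasp_force: 26.5
```

```bash
python3 br.py
```

```text
L-0.20 n31 U med -0.0172 [-0.0317 -0.0052] y [0.0010 0.0087]
L-0.18 n70 U med -0.0087 [-0.0247 0.0117] y [0.0011 0.0175]
L-0.16 n138 U med -0.0075 [-0.0259 0.0248] y [-0.0108 0.0181]
L-0.14 n112 U med -0.0105 [-0.0258 0.0005] y [-0.0116 0.0183]
L-0.12 n13 U med -0.0126 [-0.0165 -0.0096] y [-0.0008 0.0043]
L-0.10 n17 U med -0.0107 [-0.0154 -0.0063] y [-0.0017 0.0056]
L-0.08 n37 U med -0.0053 [-0.0130 0.0026] y [-0.0059 0.0103]
L-0.06 n49 U med -0.0014 [-0.0116 0.0042] y [-0.0029 0.0095]
L-0.04 n53 U med 0.0007 [-0.0090 0.0062] y [-0.0040 0.0081]
L-0.02 n85 U med 0.0043 [-0.0069 0.0148] y [-0.0095 0.0215]
tilt 44.0 u0 -0.004 score 408.0 tip L [-0.20337567 -0.20018176 -0.19888365 -0.19606321]
20.875 [0.43076745 0.05000794 0.34067618] [-179.98360096    0.26165058  165.93142243] [-2.33794047  0.99245326  0.44688548] 0.013620653249760705 26.48612380027771
```

Request:
servo_tool(
  rows=[
    {"offset": [-0.08, 0, -0.06], "yaw": 0, "claw": 1},
    {"offset": [-0.16, 0, -0.11], "yaw": 0, "claw": 1},
    {"offset": [-0.24, 0, -0.15], "yaw": 0, "claw": 1},
    {"offset": [-0.32, 0, -0.2], "yaw": 0, "claw": 1},
    {"offset": [-0.32, 0, -0.2], "yaw": 0, "claw": 1},
  ],
)

```text
time: 21.55
ee_pos: [0.462, 0.0421, 0.3605]
tcp_rot: [-180.0, 0.2, 165.9]
wrist_force: [-1.2, 1.7, -1.3]
opening: 0.0135
grasp_force: 27.2
```

```bash
sed -i 's/^            if best is None/            sc+=4*((L<-.078)\&(L>-.118)\&(abs(U)<.004)\&(abs(y)<.008)).sum()\n            if best is None/; s/b=(L<-.1)&(L>-.19)/b=(L<-.12)\&(L>-.165)/' br.py; python3 br.py
```

```text
L-0.20 n24 U med 0.0032 [-0.0017 0.0090] y [0.0016 0.0096]
L-0.18 n58 U med 0.0028 [-0.0145 0.0193] y [-0.0026 0.0157]
L-0.16 n105 U med 0.0037 [-0.0158 0.0280] y [-0.0038 0.0192]
L-0.14 n140 U med 0.0022 [-0.0159 0.0278] y [-0.0115 0.0178]
L-0.12 n14 U med -0.0035 [-0.0069 -0.0007] y [-0.0014 0.0046]
L-0.10 n11 U med -0.0019 [-0.0057 0.0012] y [0.0002 0.0052]
L-0.08 n33 U med 0.0006 [-0.0084 0.0076] y [-0.0020 0.0111]
L-0.06 n49 U med 0.0023 [-0.0092 0.0067] y [-0.0026 0.0088]
L-0.04 n43 U med 0.0020 [-0.0074 0.0069] y [-0.0021 0.0086]
L-0.02 n70 U med 0.0057 [-0.0044 0.0120] y [-0.0090 0.0229]
tilt 26.5 u0 -0.002 score 408.0 tip L [-0.23820437 -0.23678512 -0.23402482 -0.23322941]
21.55 [0.46196467 0.04208354 0.36053642] [-179.961404      0.24115618  165.91466012] [-1.24129444  1.68291291 -1.32503022] 0.01346489584710721 27.154741287231445
```

Request:
servo_tool(
  rows=[
    {"offset": [0.15, 0, -0.1], "yaw": 0, "claw": 1},
    {"offset": [0.3, 0, -0.3], "yaw": 0, "claw": 1},
    {"offset": [0.3, 0, -0.3], "yaw": 0, "claw": 1},
    {"offset": [0.3, 0, -0.3], "yaw": 0, "claw": 1},
  ],
)

```text
time: 22.1
ee_pos: [0.4321, 0.0496, 0.3902]
tcp_rot: [-180.0, 0.3, 165.9]
wrist_force: [-0.1, -0.1, -1.1]
opening: 0.0139
grasp_force: 27.1
```

```bash
python3 br.py
```

```text
L-0.20 n5 U med 0.0387 [0.0382 0.0389] y [0.0053 0.0080]
L-0.18 n48 U med 0.0080 [-0.0113 0.0181] y [-0.0076 0.0193]
L-0.16 n98 U med 0.0098 [-0.0123 0.0200] y [-0.0092 0.0187]
L-0.14 n126 U med 0.0048 [-0.0127 0.0171] y [-0.0113 0.0190]
L-0.12 n13 U med 0.0015 [-0.0010 0.0046] y [-0.0011 0.0073]
L-0.10 n15 U med 0.0009 [-0.0015 0.0048] y [-0.0008 0.0041]
L-0.08 n33 U med 0.0031 [-0.0054 0.0095] y [-0.0039 0.0105]
L-0.06 n51 U med 0.0049 [-0.0067 0.0079] y [-0.0019 0.0091]
L-0.04 n49 U med 0.0040 [-0.0065 0.0085] y [-0.0025 0.0090]
L-0.02 n75 U med 0.0058 [-0.0057 0.0109] y [-0.0096 0.0212]
tilt 24.5 u0 0.002 score 445.0 tip L [-0.24837694 -0.24453309 -0.24301629 -0.23709781]
22.1 [0.43206189 0.04955443 0.39022042] [-179.96421771    0.28353959  165.94399081] [-0.13541364 -0.13205816 -1.1391843 ] 0.013905685149033134 27.130730152130127
```

Request:
servo_tool(
  rows=[
    {"offset": [0, 0.4, 0], "yaw": 0, "claw": 1},
    {"offset": [-0.1, 0.8, 0], "yaw": 0, "claw": 1},
    {"offset": [-0.18, 1, 0], "yaw": 0, "claw": 1},
    {"offset": [-0.18, 1, 0], "yaw": 0, "claw": 1},
    {"offset": [-0.18, 1, 0], "yaw": 0, "claw": 1},
  ],
)

```text
time: 22.78
ee_pos: [0.4736, 0.1418, 0.3899]
tcp_rot: [-179.9, 0.2, 165.9]
wrist_force: [0.0, -0.2, -1.3]
opening: 0.0136
grasp_force: 27.0
```

```bash
python3 g.py .478 .157 .346 166; python3 br.py t1
python3 - <<'E'
from h import *
# tube axis drawing on new pics for check
a=np.array([-.410,.102,.906]);M=np.array([.562,.1366,.1617])
for n in("scene","top"):print(n,proj(n,[M,M-.105*a,M+.02*a]).round(1).tolist())
p,d=camera("top");cv2.imwrite("pics/tt1.png",p[:,:,::-1])
E
```

```text
22.775 [0.4736 0.1418 0.3899] [-179.9238    0.1911  165.9224] 0.013574531627860131 [ 0.0411 -0.1828 -1.2875] 26.98577105998993
offset [-0.0037  0.1589  0.439 ] yaw -0.00043138153870390597
L-0.18 n41 U med 0.0092 [-0.0042 0.0177] y [-0.0061 0.0192]
L-0.16 n113 U med 0.0081 [-0.0103 0.0203] y [-0.0110 0.0198]
L-0.14 n143 U med 0.0042 [-0.0135 0.0185] y [-0.0117 0.0177]
L-0.12 n12 U med 0.0015 [-0.0011 0.0052] y [-0.0021 0.0056]
L-0.10 n13 U med 0.0008 [-0.0028 0.0029] y [-0.0008 0.0044]
L-0.08 n31 U med 0.0042 [-0.0044 0.0096] y [-0.0026 0.0116]
L-0.06 n55 U med 0.0044 [-0.0070 0.0085] y [-0.0026 0.0093]
L-0.04 n50 U med 0.0041 [-0.0041 0.0075] y [-0.0030 0.0093]
L-0.02 n82 U med 0.0054 [-0.0061 0.0120] y [-0.0104 0.0210]
tilt 24.5 u0 0.002 score 464.0 tip L [-0.24187839 -0.24004045 -0.23857649 -0.1789121 ]
22.775 [0.47364455 0.14176976 0.38992231] [-179.92384931    0.19108527  165.92235132] [ 0.0410566  -0.1827625  -1.28747006] 0.013574531627860131 26.98577105998993
scene [[360.9, 255.0], [343.2, 278.8], [364.5, 250.3]]
top [[231.0, 196.8], [245.8, 189.4], [227.8, 198.4]]
```

View pics/t1.png

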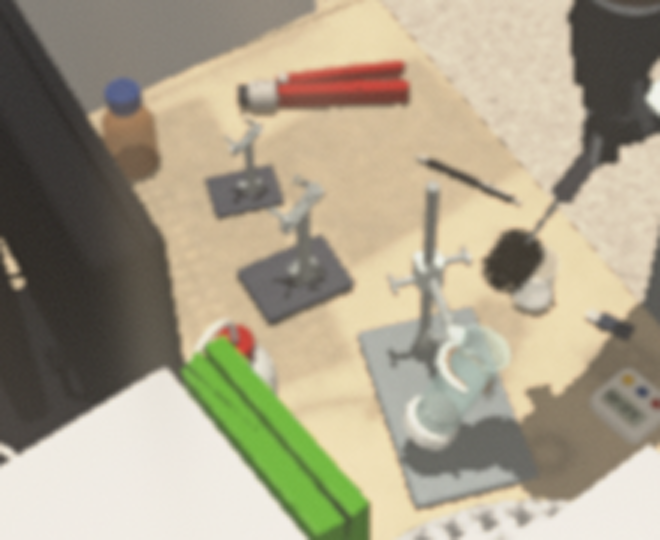

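Request:
servo_tool(
  rows=[
    {"offset": [0, 0.15, 0.1], "yaw": 0, "claw": 1},
    {"offset": [0, 0.15, 0.3], "yaw": 0, "claw": 1},
    {"offset": [0, 0.15, 0.43], "yaw": 0, "claw": 1},
    {"offset": [0, 0.15, 0.43], "yaw": 0, "claw": 1},
  ],
)

```text
time: 23.38
ee_pos: [0.4773, 0.157, 0.3461]
tcp_rot: [-179.9, 0.2, 165.9]
wrist_force: [-0.5, 0.3, -1.0]
opening: 0.0136
grasp_force: 27.0
```

```bash
python3 g.py .478 .156 .346 166; python3 - <<'E'
from h import *
p,d=camera("scene");cv2.imwrite("pics/t2.png",cv2.resize(p[190:300,300:440],None,fx=5,fy=5,interpolation=2)[:,:,::-1])
E
```

```text
23.375 [0.4773 0.157  0.3461] [-179.9183    0.1503  165.9331] 0.01359447933674979 [-0.5479  0.2673 -0.9823] 26.99073225259781
offset [-0.0094 -0.0076  0.0012] yaw -0.00037181776659041233
```

View pics/t2.png

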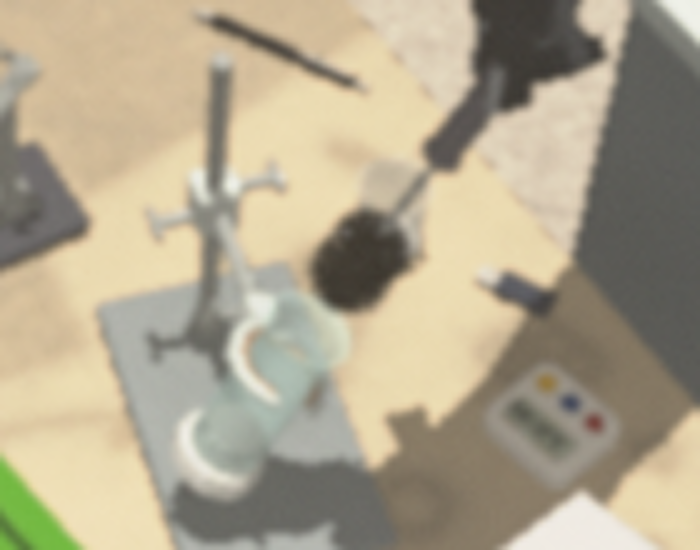

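The brush is in line with the column: bristles at (362,258), column axis from (218,452) to (310,325). Now I'll insert it along the axis.

Request:
servo_tool(
  rows=[
    {"offset": [-0.04, -0.01, 0.08], "yaw": 0, "claw": 1},
    {"offset": [-0.08, -0.01, 0.16], "yaw": 0, "claw": 1},
    {"offset": [-0.12, -0.01, 0.23], "yaw": 0, "claw": 1},
    {"offset": [-0.14, -0.01, 0.27], "yaw": 0, "claw": 1},
    {"offset": [-0.14, -0.01, 0.27], "yaw": 0, "claw": 1},
  ],
)

```text
time: 24.05
ee_pos: [0.4911, 0.1522, 0.32]
tcp_rot: [-179.9, 0.2, 165.9]
wrist_force: [-0.3, -0.9, -1.8]
opening: 0.0138
grasp_force: 27.0
```

Request:
servo_tool(
  rows=[
    {"offset": [-0.03, 0, 0.07], "yaw": 0, "claw": 1},
    {"offset": [-0.07, 0, 0.14], "yaw": 0, "claw": 1},
    {"offset": [-0.1, 0, 0.21], "yaw": 0, "claw": 1},
    {"offset": [-0.13, 0, 0.27], "yaw": 0, "claw": 1},
    {"offset": [-0.13, 0, 0.27], "yaw": 0, "claw": 1},
  ],
)

```text
time: 24.68
ee_pos: [0.5039, 0.1491, 0.2924]
tcp_rot: [-179.9, 0.2, 165.9]
wrist_force: [0.1, 3.6, -5.1]
opening: 0.0134
grasp_force: 26.7
```

```bash
python3 g.py .478 .156 .346 166; python3 br.py
```

```text
24.675 [0.5039 0.1491 0.2924] [-179.9368    0.1808  165.9308] 0.013408317536357333 [ 0.0885  3.6196 -5.067 ] 26.71346426010132
offset [ 0.2667  0.0038 -0.5366] yaw -0.0003846681489423847
L-0.20 n80 U med 0.0153 [-0.0094 0.0235] y [-0.0009 0.0244]
L-0.18 n167 U med 0.0171 [-0.0213 0.0307] y [-0.0269 0.0258]
L-0.16 n149 U med 0.0097 [-0.0142 0.0232] y [-0.0150 0.0246]
L-0.14 n122 U med 0.0041 [-0.0111 0.0204] y [-0.0091 0.0211]
L-0.12 n12 U med 0.0011 [-0.0013 0.0047] y [0.0006 0.0041]
L-0.10 n13 U med 0.0006 [-0.0004 0.0045] y [-0.0011 0.0048]
L-0.08 n30 U med 0.0043 [-0.0049 0.0094] y [-0.0042 0.0109]
L-0.06 n46 U med 0.0044 [-0.0068 0.0083] y [-0.0020 0.0089]
L-0.04 n47 U med 0.0049 [-0.0036 0.0075] y [-0.0049 0.0091]
L-0.02 n65 U med 0.0058 [-0.0047 0.0118] y [-0.0090 0.0215]
tilt 24.000000000000004 u0 0.002 score 443.0 tip L [-0.24715195 -0.24578585 -0.24460199 -0.24429074]
24.675 [0.50392367 0.14905157 0.29242003] [-179.93684441    0.180788    165.93075973] [ 0.08848476  3.6195501  -5.06703184] 0.013408317536357333 26.71346426010132
```

Request:
servo_tool(
  rows=[
    {"offset": [-0.03, 0.02, 0.06], "yaw": 0, "claw": 1},
    {"offset": [-0.06, 0.02, 0.12], "yaw": 0, "claw": 1},
    {"offset": [-0.08, 0.02, 0.18], "yaw": 0, "claw": 1},
    {"offset": [-0.08, 0.02, 0.18], "yaw": 0, "claw": 1},
    {"offset": [-0.08, 0.02, 0.18], "yaw": 0, "claw": 1},
  ],
)

```text
time: 25.35
ee_pos: [0.5122, 0.1488, 0.2751]
tcp_rot: [-179.9, 0.2, 165.9]
wrist_force: [-0.3, 0.3, -4.5]
opening: 0.0138
grasp_force: 26.7
```

```bash
python3 g.py .478 .156 .346 166
```

```text
25.35 [0.5122 0.1488 0.2751] [-179.9347    0.2328  165.9191] 0.01382652043551641 [-0.315   0.3195 -4.5408] 26.66082412004471
offset [ 0.3465 -0.0145 -0.7099] yaw -0.00044941715089568865
```

Request:
servo_tool(
  rows=[
    {"offset": [-0.02, 0, 0.04], "yaw": 0, "claw": 1},
    {"offset": [-0.04, 0, 0.09], "yaw": 0, "claw": 1},
    {"offset": [-0.04, 0, 0.09], "yaw": 0, "claw": 1},
  ],
)

```text
time: 25.72
ee_pos: [0.5162, 0.148, 0.266]
tcp_rot: [-179.9, 0.2, 165.9]
wrist_force: [0.6, 0.0, -4.0]
opening: 0.0139
grasp_force: 26.7
```

Request:
servo_tool(
  rows=[
    {"offset": [-0.01, 0, 0.02], "yaw": 0, "claw": 1},
    {"offset": [-0.02, 0, 0.04], "yaw": 0, "claw": 1},
    {"offset": [-0.02, 0, 0.04], "yaw": 0, "claw": 1},
  ],
)

```text
time: 26.1
ee_pos: [0.518, 0.1475, 0.2623]
tcp_rot: [-180.0, 0.2, 165.9]
wrist_force: [-1.5, -0.1, -1.4]
opening: 0.0136
grasp_force: 27.0
```

```bash
python3 g.py .478 .156 .346 166
```

```text
26.1 [0.518  0.1475 0.2623] [-179.961     0.2346  165.9337] 0.013621624349194597 [-1.4787 -0.066  -1.4184] 27.006101310253143
offset [ 0.4052 -0.0157 -0.8382] yaw -0.00036840214868792345
```

Request:
servo_tool(
  rows=[
    {"offset": [-0.01, 0, 0.02], "yaw": 0, "claw": 1},
    {"offset": [-0.01, 0, 0.02], "yaw": 0, "claw": 1},
  ],
)

```text
time: 26.35
ee_pos: [0.519, 0.1473, 0.2603]
tcp_rot: [-180.0, 0.2, 165.9]
wrist_force: [-1.1, 0.8, -1.8]
opening: 0.0135
grasp_force: 27.0
```

Request:
servo_tool(
  rows=[
    {"offset": [-0.01, 0, 0.01], "yaw": 0, "claw": 1},
    {"offset": [-0.01, 0, 0.02], "yaw": 0, "claw": 1},
  ],
)

```text
time: 26.6
ee_pos: [0.5199, 0.1471, 0.2586]
tcp_rot: [-180.0, 0.2, 165.9]
wrist_force: [-2.2, 1.0, 0.6]
opening: 0.0135
grasp_force: 27.3
```

Request:
servo_tool(
  rows=[
    {"offset": [-0.01, 0, 0.02], "yaw": 0, "claw": 1},
    {"offset": [-0.01, 0, 0.02], "yaw": 0, "claw": 1},
  ],
)

```text
time: 26.85
ee_pos: [0.521, 0.1468, 0.2562]
tcp_rot: [-180.0, 0.2, 165.9]
wrist_force: [-1.9, 0.4, -1.4]
opening: 0.0137
grasp_force: 27.0
```

Request:
servo_tool(
  rows=[
    {"offset": [-0.01, 0, 0.02], "yaw": 0, "claw": 1},
    {"offset": [-0.01, 0, 0.02], "yaw": 0, "claw": 1},
  ],
)

```text
time: 27.1
ee_pos: [0.5219, 0.1465, 0.2543]
tcp_rot: [-180.0, 0.2, 165.9]
wrist_force: [-1.4, 1.2, -1.9]
opening: 0.014
grasp_force: 27.0
```

Request:
servo_tool(
  rows=[
    {"offset": [-0.01, 0, 0.02], "yaw": 0, "claw": 1},
    {"offset": [-0.02, 0, 0.04], "yaw": 0, "claw": 1},
    {"offset": [-0.02, 0, 0.04], "yaw": 0, "claw": 1},
  ],
)

```text
time: 27.48
ee_pos: [0.5239, 0.1461, 0.2502]
tcp_rot: [-180.0, 0.2, 165.9]
wrist_force: [-1.1, 0.7, -2.3]
opening: 0.0138
grasp_force: 26.9
```

Request:
servo_tool(
  rows=[
    {"offset": [-0.01, 0, 0.02], "yaw": 0, "claw": 1},
    {"offset": [-0.01, 0, 0.02], "yaw": 0, "claw": 1},
  ],
)

```text
time: 27.72
ee_pos: [0.5248, 0.1458, 0.2485]
tcp_rot: [-180.0, 0.2, 165.9]
wrist_force: [-2.9, 1.2, -0.4]
opening: 0.0134
grasp_force: 27.2
```

Request:
servo_tool(
  rows=[
    {"offset": [0, 0, 0.02], "yaw": 0, "claw": 1},
    {"offset": [0, 0, 0.02], "yaw": 0, "claw": 1},
  ],
)

```text
time: 27.98
ee_pos: [0.5249, 0.1458, 0.247]
tcp_rot: [-180.0, 0.3, 165.9]
wrist_force: [-2.0, 0.5, 3.2]
opening: 0.0135
grasp_force: 27.7
```

Request:
servo_tool(
  rows=[
    {"offset": [-0.01, 0, 0.02], "yaw": 0, "claw": 1},
    {"offset": [-0.01, 0, 0.02], "yaw": 0, "claw": 1},
  ],
)

```text
time: 28.22
ee_pos: [0.5258, 0.1456, 0.2453]
tcp_rot: [180.0, 0.3, 165.9]
wrist_force: [-4.3, 0.7, 6.9]
opening: 0.0137
grasp_force: 28.1
```

Request:
servo_tool(
  rows=[
    {"offset": [0, 0, 0.02], "yaw": 0, "claw": 1},
    {"offset": [0, 0, 0.02], "yaw": 0, "claw": 1},
  ],
)

```text
time: 28.48
ee_pos: [0.5259, 0.1456, 0.2439]
tcp_rot: [180.0, 0.3, 165.9]
wrist_force: [-4.7, 0.8, 9.9]
opening: 0.0136
grasp_force: 28.6
```

Request:
servo_tool(
  rows=[
    {"offset": [0.07, 0, -0.15], "yaw": 0, "claw": 1},
    {"offset": [0.14, 0, -0.3], "yaw": 0, "claw": 1},
    {"offset": [0.22, 0, -0.48], "yaw": 0, "claw": 1},
    {"offset": [0.3, 0, -0.65], "yaw": 0, "claw": 1},
    {"offset": [0.3, 0, -0.65], "yaw": 0, "claw": 1},
    {"offset": [0.3, 0, -0.65], "yaw": 0, "claw": 1},
  ],
)

```text
time: 29.22
ee_pos: [0.4964, 0.1531, 0.3077]
tcp_rot: [-180.0, 0.3, 165.9]
wrist_force: [-0.7, -0.2, 4.0]
opening: 0.0134
grasp_force: 27.8
```

```bash
python3 br.py; python3 - <<'E'
from h import *
a=np.array([-.410,.102,.906]);c=np.array([.5763,.133,.13])
for f in("old","new"):
    d=np.load("pics/scene0.npy") if f=="old" else camera("scene")[1]
    P=cloud("scene",d);q=P-c;h=q@a;r=np.linalg.norm(q-np.outer(h,a),axis=1);k=(h>.02)&(h<.05)&(r<.027)&(r>.019);print(f,k.sum(),P[k].mean(0),h[k].max())
E
```

```text
L-0.20 n157 U med 0.0078 [-0.0301 0.0214] y [-0.0215 0.0245]
L-0.18 n111 U med 0.0054 [-0.0206 0.0160] y [-0.0106 0.0221]
L-0.16 n128 U med 0.0032 [-0.0210 0.0167] y [-0.0118 0.0220]
L-0.14 n118 U med -0.0011 [-0.0186 0.0112] y [-0.0110 0.0162]
L-0.12 n15 U med -0.0050 [-0.0072 -0.0012] y [-0.0005 0.0038]
L-0.10 n13 U med -0.0027 [-0.0063 -0.0015] y [-0.0009 0.0046]
L-0.08 n31 U med 0.0006 [-0.0096 0.0069] y [-0.0033 0.0108]
L-0.06 n45 U med 0.0017 [-0.0086 0.0064] y [-0.0016 0.0090]
L-0.04 n48 U med 0.0032 [-0.0074 0.0064] y [-0.0027 0.0089]
L-0.02 n65 U med 0.0062 [-0.0047 0.0117] y [-0.0089 0.0209]
tilt 27.0 u0 -0.004 score 466.0 tip L [-0.24768658 -0.24732833 -0.24661661 -0.24451772]
29.225 [0.49640169 0.15314546 0.30773988] [-179.99763626    0.26026176  165.9472334 ] [-0.70112113 -0.18820672  3.97137027] 0.013389839073543318 27.768425345420837
old 135 [0.56303699 0.13937283 0.15616254] 0.03720835814473715
new 94 [0.57153719 0.14653068 0.16187132] 0.04912257216382557
```

Request:
servo_tool(
  rows=[
    {"offset": [0.04, 0, -0.09], "yaw": 0, "claw": 1},
    {"offset": [0.04, 0, -0.09], "yaw": 0, "claw": 1},
  ],
)

```text
time: 29.58
ee_pos: [0.4925, 0.1539, 0.3169]
tcp_rot: [-180.0, 0.3, 165.9]
wrist_force: [1.0, -0.6, -1.5]
opening: 0.0134
grasp_force: 27.1
```

Request:
servo_tool(
  rows=[
    {"offset": [-0.06, 0, 0.13], "yaw": 0, "claw": 1},
    {"offset": [-0.12, 0, 0.26], "yaw": 0, "claw": 1},
    {"offset": [-0.18, 0, 0.39], "yaw": 0, "claw": 1},
    {"offset": [-0.24, 0, 0.52], "yaw": 0, "claw": 1},
    {"offset": [-0.29, 0, 0.62], "yaw": 0, "claw": 1},
    {"offset": [-0.32, 0, 0.68], "yaw": 0, "claw": 1},
    {"offset": [-0.32, 0, 0.68], "yaw": 0, "claw": 1},
  ],
)

```text
time: 30.45
ee_pos: [0.5238, 0.146, 0.248]
tcp_rot: [-179.9, 0.2, 165.9]
wrist_force: [-1.2, 0.1, -1.6]
opening: 0.0136
grasp_force: 27.0
```

Request:
servo_tool(
  rows=[
    {"offset": [-0.01, 0, 0.02], "yaw": 0, "claw": 1},
    {"offset": [-0.01, 0, 0.02], "yaw": 0, "claw": 1},
  ],
)

```text
time: 30.7
ee_pos: [0.5246, 0.1459, 0.247]
tcp_rot: [-180.0, 0.2, 165.9]
wrist_force: [-4.2, 0.7, 2.7]
opening: 0.0132
grasp_force: 27.7
```

Request:
servo_tool(
  rows=[
    {"offset": [-0.01, 0, 0.02], "yaw": 0, "claw": 1},
    {"offset": [-0.01, 0, 0.02], "yaw": 0, "claw": 1},
  ],
)

```text
time: 30.95
ee_pos: [0.5256, 0.1457, 0.2453]
tcp_rot: [-180.0, 0.3, 165.9]
wrist_force: [-5.0, 0.5, 5.5]
opening: 0.0136
grasp_force: 28.1
```

Request:
servo_tool(
  rows=[
    {"offset": [0, 0, 0.02], "yaw": 0, "claw": 1},
    {"offset": [0, 0, 0.02], "yaw": 0, "claw": 1},
    {"offset": [0, 0, 0.02], "yaw": 0, "claw": 1},
  ],
)

```text
time: 31.32
ee_pos: [0.5257, 0.1457, 0.2439]
tcp_rot: [180.0, 0.3, 165.9]
wrist_force: [-5.5, -0.1, 9.0]
opening: 0.0139
grasp_force: 28.5
```

Request:
servo_tool(
  rows=[
    {"offset": [0.07, 0, -0.15], "yaw": 0, "claw": 1},
    {"offset": [0.14, 0, -0.3], "yaw": 0, "claw": 1},
    {"offset": [0.22, 0, -0.48], "yaw": 0, "claw": 1},
    {"offset": [0.3, 0, -0.65], "yaw": 0, "claw": 1},
    {"offset": [0.34, 0, -0.74], "yaw": 0, "claw": 1},
    {"offset": [0.34, 0, -0.74], "yaw": 0, "claw": 1},
    {"offset": [0.34, 0, -0.74], "yaw": 0, "claw": 1},
  ],
)

```text
time: 32.2
ee_pos: [0.4926, 0.1539, 0.316]
tcp_rot: [-179.9, 0.2, 165.9]
wrist_force: [-0.5, -0.1, -1.6]
opening: 0.0136
grasp_force: 27.1
```

Request:
servo_tool(
  rows=[
    {"offset": [-0.06, 0, 0.13], "yaw": 0, "claw": 1},
    {"offset": [-0.12, 0, 0.26], "yaw": 0, "claw": 1},
    {"offset": [-0.18, 0, 0.39], "yaw": 0, "claw": 1},
    {"offset": [-0.24, 0, 0.52], "yaw": 0, "claw": 1},
    {"offset": [-0.29, 0, 0.62], "yaw": 0, "claw": 1},
    {"offset": [-0.32, 0, 0.68], "yaw": 0, "claw": 1},
    {"offset": [-0.32, 0, 0.68], "yaw": 0, "claw": 1},
  ],
)

```text
time: 33.08
ee_pos: [0.5238, 0.146, 0.248]
tcp_rot: [-179.9, 0.2, 165.9]
wrist_force: [-0.7, 0.7, -1.7]
opening: 0.0139
grasp_force: 27.0
```

Request:
servo_tool(
  rows=[
    {"offset": [-0.01, 0, 0.02], "yaw": 0, "claw": 1},
    {"offset": [-0.01, 0, 0.02], "yaw": 0, "claw": 1},
  ],
)

```text
time: 33.33
ee_pos: [0.5246, 0.1459, 0.247]
tcp_rot: [-180.0, 0.2, 165.9]
wrist_force: [-3.0, 0.2, 2.6]
opening: 0.0133
grasp_force: 27.7
```

Request:
servo_tool(
  rows=[
    {"offset": [-0.01, 0, 0.02], "yaw": 0, "claw": 1},
    {"offset": [-0.01, 0, 0.02], "yaw": 0, "claw": 1},
  ],
)

```text
time: 33.58
ee_pos: [0.5256, 0.1457, 0.2453]
tcp_rot: [-180.0, 0.3, 165.9]
wrist_force: [-4.3, 0.9, 6.3]
opening: 0.0137
grasp_force: 28.1
```

Request:
servo_tool(
  rows=[
    {"offset": [0, 0, 0.02], "yaw": 0, "claw": 1},
    {"offset": [0, 0, 0.02], "yaw": 0, "claw": 1},
    {"offset": [0, 0, 0.02], "yaw": 0, "claw": 1},
    {"offset": [0, 0, 0.02], "yaw": 0, "claw": 1},
  ],
)

```text
time: 34.08
ee_pos: [0.5257, 0.1457, 0.2439]
tcp_rot: [180.0, 0.3, 165.9]
wrist_force: [-5.9, 1.0, 9.1]
opening: 0.0137
grasp_force: 28.5
```

Request:
servo_tool(
  rows=[
    {"offset": [0.07, 0, -0.15], "yaw": 0, "claw": 1},
    {"offset": [0.14, 0, -0.3], "yaw": 0, "claw": 1},
    {"offset": [0.22, 0, -0.48], "yaw": 0, "claw": 1},
    {"offset": [0.3, 0, -0.65], "yaw": 0, "claw": 1},
    {"offset": [0.38, 0, -0.82], "yaw": 0, "claw": 1},
    {"offset": [0.45, 0, -0.97], "yaw": 0, "claw": 1},
  ],
)

```text
time: 34.83
ee_pos: [0.4811, 0.1569, 0.3409]
tcp_rot: [-180.0, 0.3, 165.9]
wrist_force: [-0.8, -0.4, -1.4]
opening: 0.0134
grasp_force: 27.0
```

Request:
servo_tool(
  rows=[
    {"offset": [0.1, 0, -0.2], "yaw": 0, "claw": 1},
    {"offset": [0.2, 0, -0.45], "yaw": 0, "claw": 1},
    {"offset": [0.2, 0, -0.6], "yaw": 0, "claw": 1},
    {"offset": [0.2, 0, -0.6], "yaw": 0, "claw": 1},
  ],
)

```text
time: 35.33
ee_pos: [0.4621, 0.1618, 0.4007]
tcp_rot: [180.0, 0.3, 165.9]
wrist_force: [0.9, 1.1, -1.2]
opening: 0.0136
grasp_force: 27.0
```

```bash
python3 br.py;  python3 - <<'E'
from h import *
a=np.array([-.410,.102,.906]);c=np.array([.5763,.133,.13])
for n in("scene","top"):
  for d in(np.load(f"pics/{n}0.npy"),camera(n)[1]):
    P=cloud(n,d);q=P-c;h=q@a;r=np.linalg.norm(q-np.outer(h,a),axis=1);k=(h>.02)&(h<.05)&(r<.027)&(r>.012);print(n,k.sum(),P[k].mean(0).round(4),h[k].max())
E
```

```text
L-0.18 n47 U med 0.0033 [-0.0072 0.0122] y [-0.0064 0.0191]
L-0.16 n110 U med 0.0055 [-0.0142 0.0181] y [-0.0096 0.0196]
L-0.14 n144 U med 0.0027 [-0.0126 0.0170] y [-0.0124 0.0167]
L-0.12 n17 U med -0.0011 [-0.0033 0.0011] y [-0.0024 0.0032]
L-0.10 n17 U med -0.0013 [-0.0037 0.0012] y [-0.0006 0.0037]
L-0.08 n37 U med 0.0030 [-0.0085 0.0094] y [-0.0052 0.0106]
L-0.06 n59 U med 0.0031 [-0.0057 0.0068] y [-0.0038 0.0095]
L-0.04 n53 U med 0.0039 [-0.0060 0.0072] y [-0.0031 0.0082]
L-0.02 n90 U med 0.0057 [-0.0047 0.0116] y [-0.0112 0.0211]
tilt 25.0 u0 -0.002 score 509.0 tip L [-0.17701865 -0.1726006  -0.17019269 -0.16854896]
35.325 [0.46206557 0.16180522 0.40067451] [179.96634869   0.33536397 165.94385994] [ 0.93700534  1.05892338 -1.24700876] 0.013629715354362148 27.045848071575165
scene 177 [0.5623 0.1363 0.1555] 0.03897823017674209
scene 176 [0.5622 0.1362 0.1556] 0.03862027338104479
top 175 [0.5601 0.1393 0.1562] 0.03794712366285496
top 165 [0.5608 0.1374 0.1562] 0.03748153961416489
```

Request:
servo_tool(
  rows=[
    {"offset": [0.3, 0, -0.1], "yaw": 0, "claw": 1},
    {"offset": [0.5, -0.1, -0.2], "yaw": 0, "claw": 1},
    {"offset": [0.5, -0.4, -0.2], "yaw": 0, "claw": 1},
    {"offset": [0.5, -0.7, -0.2], "yaw": 0, "claw": 1},
    {"offset": [0.5, -1, -0.2], "yaw": 0, "claw": 1},
  ],
)

```text
time: 36.1
ee_pos: [0.3888, 0.076, 0.4184]
tcp_rot: [-179.9, 0.2, 166.0]
wrist_force: [0.6, 0.1, -1.6]
opening: 0.0136
grasp_force: 27.1
```

Request:
servo_tool(
  rows=[
    {"offset": [0, -0.3, 0], "yaw": 0, "claw": 1},
    {"offset": [0, -0.6, 0], "yaw": -0.03, "claw": 1},
    {"offset": [0, -1, 0], "yaw": -0.072, "claw": 1},
    {"offset": [0, -1, 0], "yaw": -0.072, "claw": 1},
    {"offset": [0, -1, 0], "yaw": -0.072, "claw": 1},
  ],
)

```text
time: 36.72
ee_pos: [0.3649, -0.0201, 0.4188]
tcp_rot: [-179.9, 0.2, 178.8]
wrist_force: [0.6, -0.7, -1.1]
opening: 0.0135
grasp_force: 27.0
```

```bash
python3 g.py .4257 -.115 .19 179; python3 - <<'E'
from h import *
print([atz("top",u,v,0).round(3).tolist() for u,v in((322,297),(360,282))])
E
```

```text
36.725 [ 0.3649 -0.0201  0.4188] [-179.9302    0.1893  178.7615] 0.013544982042123345 [ 0.6053 -0.685  -1.1107] 27.03546792268753
offset [-0.6207 -0.9327  2.291 ] yaw -0.0013252682853740162
[[0.364, -0.091, 0.0], [0.411, -0.183, 0.0]]
```

Request:
servo_tool(
  rows=[
    {"offset": [-0.3, -0.3, 0], "yaw": 0, "claw": 1},
    {"offset": [-0.6, -0.6, 0.2], "yaw": 0, "claw": 1},
    {"offset": [-0.62, -0.93, 0.6], "yaw": 0, "claw": 1},
    {"offset": [-0.62, -0.93, 1], "yaw": 0, "claw": 1},
  ],
)

```text
time: 37.22
ee_pos: [0.4262, -0.1152, 0.3173]
tcp_rot: [-179.9, 0.1, 178.8]
wrist_force: [-0.4, 0.4, -1.2]
opening: 0.0137
grasp_force: 27.0
```

Request:
servo_tool(
  rows=[
    {"offset": [0, 0, 0.4], "yaw": 0, "claw": 1},
    {"offset": [0, 0, 0.8], "yaw": 0, "claw": 1},
    {"offset": [0, 0, 1], "yaw": 0, "claw": 1},
  ],
)

```text
time: 37.6
ee_pos: [0.4254, -0.1134, 0.2168]
tcp_rot: [-180.0, 0.0, 178.9]
wrist_force: [-0.5, -0.3, -1.2]
opening: 0.0134
grasp_force: 27.0
```

Request:
servo_tool(
  rows=[
    {"offset": [0, 0, 0.2], "yaw": 0, "claw": 1},
    {"offset": [0, 0, 0.4], "yaw": 0, "claw": 1},
    {"offset": [0, 0, 0.4], "yaw": 0, "claw": 1},
    {"offset": [0, 0, 0.4], "yaw": 0, "claw": 1},
  ],
)

```text
time: 38.1
ee_pos: [0.4264, -0.1142, 0.1802]
tcp_rot: [-179.9, 0.2, 178.9]
wrist_force: [-0.2, -0.5, -0.6]
opening: 0.0137
grasp_force: 27.0
```

```bash
python3 g.py .4257 -.115 .166 179;python3 br.py
```

```text
38.1 [ 0.4264 -0.1142  0.1802] [-179.9168    0.2405  178.9187] 0.013691281420250483 [-0.2435 -0.54   -0.5565] 26.99585884809494
offset [ 0.007  -0.0076  0.1416] yaw -0.0004514745788899038
L-0.18 n28 U med 0.0069 [-0.0031 0.0169] y [-0.0088 0.0202]
L-0.16 n67 U med 0.0063 [-0.0108 0.0200] y [-0.0128 0.0176]
L-0.14 n89 U med 0.0033 [-0.0115 0.0174] y [-0.0129 0.0187]
L-0.12 n10 U med -0.0007 [-0.0052 0.0024] y [-0.0014 0.0032]
L-0.10 n8 U med -0.0009 [-0.0024 0.0039] y [-0.0017 0.0040]
L-0.08 n27 U med 0.0014 [-0.0062 0.0080] y [-0.0070 0.0095]
L-0.06 n30 U med 0.0022 [-0.0062 0.0073] y [-0.0031 0.0077]
L-0.04 n35 U med 0.0037 [-0.0065 0.0079] y [-0.0045 0.0102]
L-0.02 n59 U med 0.0067 [-0.0052 0.0117] y [-0.0085 0.0207]
tilt 25.0 u0 0.0 score 303.0 tip L [-0.17026532 -0.16983489 -0.16710913 -0.16656827]
38.1 [ 0.42635119 -0.1142277   0.18016343] [-179.91681376    0.24052094  178.91873458] [-0.24350324 -0.53997967 -0.55653008] 0.013691281420250483 26.99585884809494
```

Request:
servo_tool(
  rows=[
    {"offset": [0, 0, 0.1], "yaw": 0, "claw": 1},
    {"offset": [0, 0, 0.15], "yaw": 0, "claw": 1},
    {"offset": [0, 0, 0.15], "yaw": 0, "claw": 1},
  ],
)

```text
time: 38.52
ee_pos: [0.4262, -0.1148, 0.1649]
tcp_rot: [-179.9, 0.3, 178.9]
wrist_force: [-1.6, -0.0, 3.1]
opening: 0.0136
grasp_force: 27.7
```

Request:
servo_tool(
  rows=[
    {"offset": [0.06, 0, 0.05], "yaw": 0, "claw": 1},
    {"offset": [0.12, 0, 0.08], "yaw": 0, "claw": 1},
    {"offset": [0.18, 0, 0.11], "yaw": 0, "claw": 1},
    {"offset": [0.18, 0, 0.11], "yaw": 0, "claw": 1},
  ],
)

```text
time: 39.02
ee_pos: [0.4079, -0.1145, 0.1544]
tcp_rot: [-179.9, 0.3, 178.9]
wrist_force: [-3.3, -0.3, 6.3]
opening: 0.0137
grasp_force: 27.3
```

```bash
python3 br.py
```

```text
L-0.18 n4 U med 0.0098 [0.0081 0.0158] y [-0.0062 0.0169]
L-0.16 n66 U med 0.0086 [-0.0061 0.0174] y [-0.0112 0.0204]
L-0.14 n83 U med 0.0024 [-0.0087 0.0154] y [-0.0141 0.0179]
L-0.12 n10 U med -0.0003 [-0.0061 0.0040] y [-0.0020 0.0056]
L-0.10 n12 U med -0.0004 [-0.0063 0.0038] y [-0.0011 0.0046]
L-0.08 n21 U med 0.0022 [-0.0066 0.0077] y [-0.0040 0.0096]
L-0.06 n36 U med 0.0031 [-0.0086 0.0099] y [-0.0040 0.0088]
L-0.04 n35 U med 0.0047 [-0.0057 0.0084] y [-0.0030 0.0094]
L-0.02 n55 U med 0.0057 [-0.0046 0.0121] y [-0.0077 0.0210]
tilt 32.5 u0 0.0 score 285.0 tip L [-0.16248402 -0.16070547 -0.15908981 -0.15806881]
39.025 [ 0.40788696 -0.1145035   0.1543701 ] [-179.89860021    0.280461    178.87915435] [-3.29555892 -0.33240971  6.26548589] 0.013688678556859958 27.346698939800262
```

Pivoting works: the tilt is now about 32°. I'll continue to 45°.

Request:
servo_tool(
  rows=[
    {"offset": [0.06, 0, 0.05], "yaw": 0, "claw": 1},
    {"offset": [0.12, 0, 0.09], "yaw": 0, "claw": 1},
    {"offset": [0.18, 0, 0.13], "yaw": 0, "claw": 1},
    {"offset": [0.26, 0, 0.2], "yaw": 0, "claw": 1},
    {"offset": [0.34, 0, 0.27], "yaw": 0, "claw": 1},
    {"offset": [0.34, 0, 0.27], "yaw": 0, "claw": 1},
  ],
)

```text
time: 39.83
ee_pos: [0.3738, -0.1138, 0.1263]
tcp_rot: [-179.9, 0.2, 178.9]
wrist_force: [-0.8, -0.6, 1.6]
opening: 0.0137
grasp_force: 24.5
```

Request:
servo_tool(
  rows=[
    {"offset": [0, 0, -0.3], "yaw": 0, "claw": 1},
    {"offset": [0, 0, -0.7], "yaw": 0, "claw": 1},
    {"offset": [0, 0, -1], "yaw": 0, "claw": 1},
    {"offset": [0, 0, -1], "yaw": 0, "claw": 1},
  ],
)

```text
time: 40.33
ee_pos: [0.3749, -0.1139, 0.2283]
tcp_rot: [-179.9, 0.4, 178.9]
wrist_force: [0.2, -0.0, -1.1]
opening: 0.0138
grasp_force: 24.2
```

```bash
python3 br.py
```

```text
L-0.18 n47 U med 0.0033 [-0.0127 0.0171] y [-0.0098 0.0163]
L-0.16 n86 U med 0.0051 [-0.0088 0.0171] y [-0.0138 0.0191]
L-0.14 n91 U med 0.0028 [-0.0121 0.0158] y [-0.0147 0.0169]
L-0.12 n15 U med 0.0001 [-0.0041 0.0087] y [-0.0035 0.0059]
L-0.10 n11 U med -0.0011 [-0.0039 0.0037] y [-0.0019 0.0043]
L-0.08 n21 U med 0.0043 [-0.0020 0.0108] y [-0.0027 0.0111]
L-0.06 n42 U med 0.0040 [-0.0088 0.0096] y [-0.0041 0.0095]
L-0.04 n42 U med 0.0038 [-0.0057 0.0070] y [-0.0027 0.0087]
L-0.02 n75 U med 0.0045 [-0.0088 0.0137] y [-0.0097 0.0204]
tilt 47.0 u0 0.0 score 355.0 tip L [-0.1782897  -0.17589529 -0.17326553 -0.17018368]
40.325 [ 0.37490604 -0.1139126   0.22825479] [-179.87062704    0.39864257  178.89677593] [ 0.21727012 -0.04196667 -1.10288098] 0.013771353866070422 24.205717742443085
```

Request:
servo_tool(
  rows=[
    {"offset": [0, 0, -0.5], "yaw": 0, "claw": 1},
    {"offset": [-0.3, 0, -1], "yaw": 0, "claw": 1},
    {"offset": [-0.7, 0, -1], "yaw": 0, "claw": 1},
    {"offset": [-1, 0, -1], "yaw": 0, "claw": 1},
    {"offset": [-1, 0, -1], "yaw": 0, "claw": 1},
  ],
)

```text
time: 41.0
ee_pos: [0.4747, -0.1153, 0.324]
tcp_rot: [-180.0, -0.0, 178.9]
wrist_force: [-0.1, 0.1, -1.2]
opening: 0.0138
grasp_force: 24.2
```

Request:
servo_tool(
  rows=[
    {"offset": [-0.5, 0, 0], "yaw": 0, "claw": 1},
    {"offset": [-1, 0, 0], "yaw": 0, "claw": 1},
    {"offset": [-1, 0, 0.3], "yaw": 0, "claw": 1},
    {"offset": [-1, 0, 0.6], "yaw": 0, "claw": 1},
    {"offset": [-1, 0, 0.6], "yaw": 0, "claw": 1},
  ],
)

```text
time: 41.62
ee_pos: [0.5721, -0.1173, 0.2643]
tcp_rot: [-180.0, -0.1, 178.9]
wrist_force: [-0.5, 0.0, -0.7]
opening: 0.0138
grasp_force: 24.2
```

```bash
python3 g.py .5773 -.113 .1636 179; python3 br.py
```

```text
41.625 [ 0.5721 -0.1173  0.2643] [-179.9707   -0.0906  178.8885] 0.013830654319099368 [-0.5389  0.0225 -0.7032] 24.153193831443787
offset [-0.0526  0.0444  1.0067] yaw -0.000619255021529044
L-0.18 n40 U med 0.0056 [-0.0066 0.0169] y [-0.0092 0.0171]
L-0.16 n108 U med 0.0073 [-0.0112 0.0184] y [-0.0140 0.0176]
L-0.14 n106 U med 0.0053 [-0.0137 0.0180] y [-0.0152 0.0173]
L-0.12 n15 U med 0.0020 [-0.0020 0.0115] y [-0.0037 0.0042]
L-0.10 n11 U med -0.0018 [-0.0027 0.0045] y [-0.0029 0.0036]
L-0.08 n24 U med 0.0026 [-0.0043 0.0096] y [-0.0084 0.0110]
L-0.06 n48 U med 0.0035 [-0.0052 0.0088] y [-0.0028 0.0100]
L-0.04 n49 U med 0.0036 [-0.0079 0.0090] y [-0.0043 0.0093]
L-0.02 n68 U med 0.0054 [-0.0062 0.0148] y [-0.0091 0.0207]
tilt 46.0 u0 0.0 score 415.0 tip L [-0.17631844 -0.17472194 -0.17243009 -0.16929047]
41.625 [ 0.5721168  -0.11729132  0.26427773] [-1.79970697e+02 -9.06476598e-02  1.78888534e+02] [-0.53887099  0.02252522 -0.70324979] 0.013830654319099368 24.153193831443787
```

Request:
servo_tool(
  rows=[
    {"offset": [-0.05, 0.045, 0.3], "yaw": 0, "claw": 1},
    {"offset": [-0.05, 0.045, 0.7], "yaw": 0, "claw": 1},
    {"offset": [-0.05, 0.045, 0.9], "yaw": 0, "claw": 1},
    {"offset": [-0.05, 0.045, 0.94], "yaw": 0, "claw": 1},
    {"offset": [-0.05, 0.045, 0.94], "yaw": 0, "claw": 1},
  ],
)

```text
time: 42.3
ee_pos: [0.5794, -0.1133, 0.175]
tcp_rot: [-179.9, 0.3, 178.9]
wrist_force: [-0.3, 0.7, -0.6]
opening: 0.0138
grasp_force: 24.1
```

Request:
servo_tool(
  rows=[
    {"offset": [0, 0, 0.02], "yaw": 0, "claw": 1},
    {"offset": [0, 0, 0.04], "yaw": 0, "claw": 1},
    {"offset": [0, 0, 0.04], "yaw": 0, "claw": 1},
  ],
)

```text
time: 42.68
ee_pos: [0.5792, -0.1132, 0.1693]
tcp_rot: [-179.9, 0.2, 178.9]
wrist_force: [-0.5, -1.0, -1.1]
opening: 0.0136
grasp_force: 24.1
```

```bash
python3 g.py .5773 -.113 .1636 179; python3 - <<'E'
from h import *
p,d=camera("scene");cv2.imwrite("pics/p1.png",cv2.resize(p[150:270,230:370],None,fx=5,fy=5,interpolation=2)[:,:,::-1])
E
```

```text
42.675 [ 0.5792 -0.1132  0.1693] [-179.9149    0.2316  178.892 ] 0.013628385130770674 [-0.5209 -0.9895 -1.0984] 24.133275747299194
offset [0.0192 0.0018 0.0572] yaw -0.000599958149375526
```

View pics/p1.png

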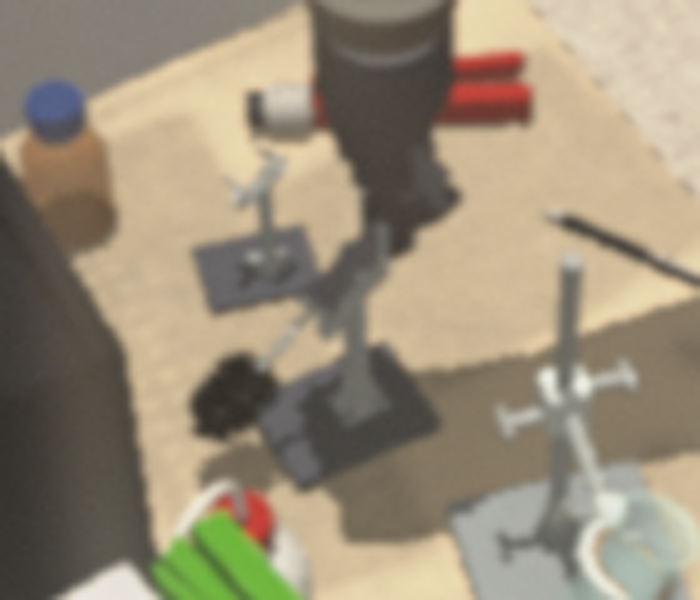

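The brush hangs just above both notches: handle in the U at (365,260), wire at (295,325). I'll lower it gently.

Request:
servo_tool(
  rows=[
    {"offset": [0.01, 0, 0.02], "yaw": 0, "claw": 1},
    {"offset": [0.02, 0, 0.04], "yaw": 0, "claw": 1},
    {"offset": [0.02, 0, 0.04], "yaw": 0, "claw": 1},
  ],
)

```text
time: 43.1
ee_pos: [0.577, -0.1131, 0.165]
tcp_rot: [-179.9, 0.2, 178.9]
wrist_force: [0.4, -0.4, -1.3]
opening: 0.0136
grasp_force: 24.1
```

Request:
servo_tool(
  rows=[
    {"offset": [0, 0, 0.02], "yaw": 0, "claw": 1},
    {"offset": [0, 0, 0.02], "yaw": 0, "claw": 1},
    {"offset": [0, 0, 0.02], "yaw": 0, "claw": 1},
  ],
)

```text
time: 43.48
ee_pos: [0.5775, -0.1132, 0.1635]
tcp_rot: [-179.9, 0.3, 178.9]
wrist_force: [2.6, 0.1, 1.0]
opening: 0.0131
grasp_force: 24.6
```

Request:
servo_tool(
  rows=[
    {"offset": [0, 0, 0.01], "yaw": 0, "claw": 1},
    {"offset": [0, 0, 0.01], "yaw": 0, "claw": 0.7},
    {"offset": [0, 0, 0.01], "yaw": 0, "claw": 0.4},
    {"offset": [0, 0, 0.01], "yaw": 0, "claw": 0.3},
    {"offset": [0, 0, 0.01], "yaw": 0, "claw": 0.3},
    {"offset": [0, 0, 0.01], "yaw": 0, "claw": 0.3},
  ],
)

```text
time: 44.22
ee_pos: [0.5772, -0.1132, 0.1621]
tcp_rot: [-179.9, 0.2, 178.9]
wrist_force: [-0.5, 0.1, -0.1]
opening: 0.0596
grasp_force: 0.0
```

Request:
servo_tool(
  rows=[
    {"offset": [0, 0, -0.3], "yaw": 0, "claw": 0.3},
    {"offset": [0, 0, -0.7], "yaw": 0, "claw": 0.3},
    {"offset": [0, 0, -1], "yaw": 0, "claw": 0.3},
    {"offset": [0, 0, -1], "yaw": 0, "claw": 0.3},
  ],
)

```text
time: 44.72
ee_pos: [0.5775, -0.1132, 0.2648]
tcp_rot: [-179.9, 0.5, 178.9]
wrist_force: [1.0, 0.6, -0.6]
opening: 0.0599
grasp_force: 0.0
```

Request:
servo_tool(
  rows=[
    {"offset": [0.3, 0, -0.3], "yaw": 0, "claw": 0.3},
    {"offset": [0.7, 0, -0.3], "yaw": 0, "claw": 0.3},
    {"offset": [1, 0, -0.3], "yaw": 0, "claw": 0.3},
    {"offset": [1, 0, -0.3], "yaw": 0, "claw": 0.3},
  ],
)

```text
time: 45.22
ee_pos: [0.4754, -0.111, 0.2917]
tcp_rot: [-179.9, 0.2, 178.9]
wrist_force: [0.4, 0.1, -0.4]
opening: 0.0599
grasp_force: 0.0
```

```bash
python3 - <<'E'
from h import *
o=np.array([.6132,-.115,0]);w=np.radians(-1.07);fx=np.array([np.cos(w),np.sin(w),0]);fy=np.array([-fx[1],fx[0],0])
p,dn=camera("scene");cv2.imwrite("pics/e1.png",cv2.resize(p[150:270,230:370],None,fx=5,fy=5,interpolation=2)[:,:,::-1])
for d in(np.load("pics/scene0.npy"),dn):
    q=cloud("scene",d)-o;s=q@fx;y=q@fy;z=q[:,2];L=(z-s)/2**.5;U=(z+s)/2**.5
    for a in(-.03,-.01,.03,.07,.09,.11,.13,.15):
        k=(L>a)&(L<a+.02)&(U>.06)&(U<.115)&(abs(y)<.03);print(a,k.sum(),np.median(U[k]).round(4),np.percentile(y[k],[5,95]).round(4))
    k=(L>.12)&(L<.25)&(abs(U-.09)<.015)&(abs(y)<.012);print(np.sort(L[k])[-8:].round(4));k=(L<0)&(L>-.1)&(U>.05)&(U<.12)&(abs(y)<.03);print("Lmin",np.sort(L[k])[:6].round(4))
E
```

```text
-0.03 83 0.0916 [-0.0123  0.0192]
-0.01 84 0.0915 [-0.0113  0.0182]
0.03 9 0.0881 [-0.0002  0.0053]
0.07 69 0.0884 [-0.0036  0.0117]
0.09 58 0.0933 [-0.0048  0.0183]
0.11 51 0.0932 [-0.0035  0.0123]
0.13 45 0.0933 [-0.0027  0.0101]
0.15 39 0.0918 [-0.0022  0.0104]
[0.1772 0.178  0.1781 0.1789 0.1791 0.1792 0.1796 0.18  ]
Lmin [-0.0988 -0.0984 -0.0977 -0.0974 -0.0968 -0.0967]
-0.03 85 0.0945 [-0.0107  0.0205]
-0.01 86 0.0935 [-0.0103  0.0177]
0.03 12 0.0876 [-0.0005  0.0045]
0.07 68 0.0867 [-0.0025  0.0118]
0.09 56 0.0922 [-0.0045  0.016 ]
0.11 51 0.0934 [-0.002   0.0153]
0.13 42 0.0923 [-0.0007  0.0088]
0.15 41 0.0938 [-0.002   0.0099]
[0.177  0.1779 0.1779 0.1781 0.1782 0.1785 0.1785 0.1791]
Lmin [-0.0987 -0.0985 -0.0971 -0.0962 -0.0957 -0.0956]
```

View pics/e1.png

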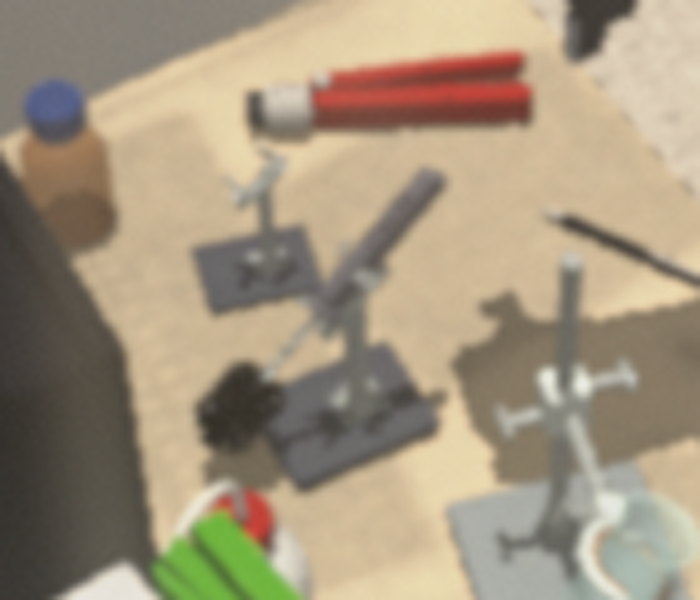

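The brush lies as it did before, with the handle in the U at (365,270) and the wire in the V at (300,340). The measured line matches the start within 1–2 mm, so I'll hand in.

```bash
python3 -c "
from workcell import *;print(job_done())"
```

```text
the job is handed in; nothing more can be done
None
```

I pressed the brush to the column's bottom three times, drew it up to an estimated 1–3 cm below the mouth between presses, laid it back on its rest within about 2 mm of where it lay, and handed the job in; no verdict came back.

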